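# Weigh a drying clay plaque on the spring scale and mark the reading

### The job

Take the gable-topped house plaque out of the drying rack and hang it by its hole on the hook of the spring scale, handing its weight over to the spring so gently that the pointer hardly stirs when you let go. Let it hang free until the scale is still, then slide the scale's reference tab down until its line is level with the pointer, so that tomorrow's weighing shows how much the clay has dried. Do not force the hook or knock the other things.

Things in the scene. Friction and masses are not known exactly. Their poses are not given: they have to be found in the camera images.
- house_plaque: brown raw clay plaque shaped as a house front: 84 mm wide (its x), 20 mm thick (its y), a rectangle 90 mm high under a 45 degree gable with its peak 132 mm above the underside. Origin in the middle of the underside, z up. Weight unknown (0.24 to 0.68 kg, wetter or drier); centre of mass about 55 mm up. Stands upright in one of the rack's three slots, faces looking along the rack's y.
- plaque_hole (a point): centre of the round hole through the plaque's gable, 24 mm in diameter, its axis along the plaque's y, 105 mm above the plaque's underside. Grip the plaque across its thickness, well below the hole, with the gripper leaning back toward the robot by about 40 degrees: on the hook, the scale's case is straight above it.
- rack: low wooden drying rack, fixed: base 115 x 235 x 8 mm, three slots along its x at its y = -75, 0 and +75 mm, 23 mm wide between rails whose tops are 26 mm above the table; plaques stand on the base, 8 mm above the table, and are lifted straight up. Origin in the middle of its underside.
- scale_stand: spring scale on a bench stand, fixed. Origin on the table straight below the hook; its x points from the scale's face back to the column, z up. Base plate 12 mm thick, 120 mm wide, x = -30 to +120 mm; column 16 mm thick at x = +92 mm; the scale's case (22 mm in x, 46 mm in y, z = 268 to 408 mm) is above the hook at x = 0. In front of it only the tab stands out.
- hook_seat (a point): where a hung thing rests: top of the 6 mm round hook wire, middle of its level part, which runs 20 mm along the stand's y. 211 mm above the table when empty; sinks with the load, does not turn. The shank rises 19 mm out on the -y side to 40 mm above this point, then slants back to y = 0 and goes up into the case.
- hook_tip (a point): end of the hook wire, on the open +y side: the tip rises outward to here, 21 mm out in y from the seat, its top 10 mm above the seat. A plaque is held beside it on the +y side, faces square to the stand's y, its hole's centre 1 to 3 mm above hook_seat, moved along -y until centred on hook_seat, then lowered.
- pull_rod (a joint): travel of hook and pointer, m: 0 empty, growing as they go down; linear spring of about 120 N per m, stop at 72 mm. It bobs for about 2 s after a disturbance. While a hand holds the plaque it just follows the hand; only when the plaque hangs free does it show the weight (about 20 to 56 mm).
- pointer (a point): end of the black pointer on the scale's face; moves with the hook; 348 mm above the table when empty.
- marker (a joint): travel of the sliding reference tab, m: 0 at the top, growing as it is slid down, stop at 66 mm. Starts parked near the top. Stays where it is left (about 2 N to move). Equals joint pull_rod when its line is level with the pointer.
- marker_line (a point): end of the tab's line next to the pointer, at the face of the scale; has the pointer's height when they are level. 348 mm above the table at joint value 0.
- marker_tab (a point): middle of the tab's steel grip: a bar 10 mm wide in the stand's y, 14 mm high, that stands out 33 mm from the scale's face toward -x; this point is 20 mm out from the face. Grip it across y from in front and above, or push it.
- square_plaque: raw clay plaque with square corners, 84 x 20 x 86 mm high, one 18 mm hole near the top; origin in the middle of its underside. Stands in another slot of the rack.
- low_plaque: raw clay plaque with square corners, 84 x 20 x 70 mm high, two 12 mm holes in the upper corners; origin in the middle of its underside. Stands in another slot of the rack.
- spray_bottle: pale blue spray bottle, 62 x 75 x 158 mm, standing between the rack and the scale; origin in the middle of its underside.
- ring_cutter: tin ring cutter, 58 mm across, 28 mm high, lying between the rack and the scale; origin in the middle of its underside.
- clay_block: small brown clay block, 33 x 27 x 30 mm, between the rack and the scale; origin in the middle of its underside.
- clay_lump: brown clay lump, 47 x 51 x 40 mm, behind the rack; origin in the middle of its underside.
There are look-alikes about, which are no part of the job. What is shaped like the house_plaque but purple is not meant.

How it is judged (in metres and radians):
On the way:
1. the house plaque hangs free on the hook by its hole, let go, and the scale has been still for a second (under 12 mm/s) (distance between plaque_hole and hook_seat below 0.018 m and contact force between house_plaque and pull_rod above 1.5 N and value of joint pull_rod between 0.012 and 0.066 m and velocity of joint pull_rod between -0.012 and 0.012 m/s and contact force between the fingers and house_plaque below 0.1 N and linear speed of house_plaque below 0.05 m/s), for 1 s.
At the end, for the whole second after the job is handed in: the house plaque hangs still and free on the scale's hook by its hole (hole centre within 18 mm of the hook's seat), and the tab's line is level with the pointer within 2.5 mm; plaque and tab are released (all of step 1 and z of marker_line in the frame of pointer between -0.0025 and 0.0025 m and contact force between the fingers and marker below 0.1 N); the robot touches nothing.
It fails at once if the scale is jerked: with the plaque not held, the hook drops or springs up faster than 0.07 m/s (a bob of about 4 mm) (contact force between the fingers and house_plaque below 0.05 N and (velocity of joint pull_rod above 0.07 m/s or velocity of joint pull_rod below -0.07 m/s)).
It fails at once if the hook is forced: more than 15 N between the plaque and the hook (contact force between house_plaque and pull_rod above 15 N).
It fails at once if the hook is pulled down to within 3 mm of its stop (value of joint pull_rod above 0.069 m).
It fails at once if one of the other plaques or bystanders is moved by more than 30 mm (distance of any of square_plaque, low_plaque, spray_bottle, ring_cutter, clay_block, clay_lump from where it was at the start of the episode above 0.03 m).
It also fails if it takes over 72 s, if anything falls off the work surface, if the arm or the gripper's body presses on something with over 40 N, if the wrist force passes 120 N, or if a joint passes its speed limit or range.

### The arm

A 6-joint arm with a two-finger parallel gripper is mounted at the origin on the work surface; the furniture and walls round the work are solid. World frame = base frame: x ahead of the robot, y to its left, z up, the work surface at z = 0. Lengths are in m, angles in degrees, forces in N, time in s.
With the tool pointing down it reaches from about 0.2 to 0.875 m from the base axis. Payload 3.4 kg.
Tool frame: the origin (TCP) lies on the centre line of the jaws, within the pads' length; the fingertips stand 22 mm ahead of it and the grasp point (between the pads) lies 3 mm ahead of it (arm.tcp_to_tips is the distance from the TCP to the fingertips, in m); z points along the fingers, y is the direction in which the jaws open and shut (so a half turn about z gives the same grasp; the last joint's range is limited). The gripper opens to 94 mm and grips with 3 to 60 N. Pads are 16 mm wide; open, the fingers measure 119 mm over their backs; the gripper's body (75 mm by 177 mm) begins 78 mm behind the grasp point.
Start: joints at [-79.985, 15.808, 86.224, -0, 77.962, -6.933], TCP at [0.168, -0.55, 0.227] pointing down, gripper open.
Joint ranges: [-165.64, 165.64], [-43.16, 119.46], [12.63, 154.43], [-67.54, 247.53], [6.08, 155.33], [-154.97, 154.97]. Speed limits (degrees/s): [147.25, 147.25, 180, 180, 180, 180].

### API

Orientations are given as a 3x3 rotation matrix whose columns are the frame's x, y, z axes.
In Python, from plant import arm, vision gives the robot as it stands.
- The arm moves only by the tool send_rows, never from a script. Its argument "series" is a list of rows, each a list of 7 numbers: the shift along the tool's x, y, z in cm, then the turn, a rotation vector about the tool's x, y, z in rad, then the closure, from 0 (fully open) to 1 (shut). In form: [[dx, dy, dz, rx, ry, rz, hand], ...]. A call has 1 to 5 rows; each row shifts and turns the pose as measured when the row begins, along the tool's axes as they then stand; what a row does not reach is not made up. A row lasts 1/8 s, in which the tool goes at most 62.5 mm and 10.7 degrees, less where a joint would pass 70% of its speed; a pose out of reach is approached as far as the arm can. A call is refused whole if a number of a shift passes 6.25 or a number of a turn 0.188, either way. A call with a gripper value outside its range is refused whole. The fingers move at their own pace and stop on an object; "grip_force" is the grip in N (left out, the last holds). Time passes only in rows, so rows that do not move let the fingers close. It gives the time, the measured TCP pose, the force and the opening at its end, in the units of the state.
- arm.sense(): the state, without advancing time (a new reading comes with each control period).
- vision.snapshot(name): name is "scene" or "top" or "wrist"; returns the picture (420x560x3 uint8, red, green, blue); there is no depth.
- vision.camera_info(name): a dict with "camera_matrix" (3x3 intrinsics, pixels), "camera_from_world" (4x4, takes a point from world to camera coordinates). Camera axes: x right, y down, z forward; pixel columns grow to the right and rows downward; lengths in m; the calibration is good to about 2 mm. A picture is of the moment at which its call begins: read the wrist's pose just before it. camera_info takes no time and is no camera call; for the wrist camera it gives the pose at the moment of the call.
- arm.job_done(): hands the job in, once; it reports no verdict.
The state is a dict: "t": time; "q": joint angles; "joint_velocities": joint speeds; "tau": joint torques, N m; "position": TCP position; "ee_rot": TCP orientation; "ft_force": force on the tool from outside, world axes, zero at the start; "torque": the same for the moment, N m; "gripper_width": finger opening in m.
Only numpy, scipy, OpenCV 4.12 (cv2) and the standard library are available. Lean on these libraries where they do the work, as an engineer would, in place of code of your own. Each camera call takes 0.05 s, during which the arm holds its last target. There are 200 camera calls.

## Working session

There is one attempt and no reset: what is moved stays moved. The work goes in short steps, Python scripts to look and compute and a tool call to move; the robot and the scene stay as the last step left them, time stands still between calls to the robot, and variables do not carry over. Pictures are saved under pics/ and viewed, about 8 in all and at most 12, crops included, and the job is handed in when it is done.

Besides the shell and the picture viewer there is one more tool, called after "Emit:" as name([rows], argument=value, ...), one row to a line, values as JSON. send_rows: Moves the arm, as the interface text tells. Its arguments: {"type":"object","properties":{"series":{"type":"array","items":{"type":"array","items":{"type":"number"}}},"grip_force":{"type":"number"}},"required":["series"]}

```bash
ls; mkdir -p pics; python3 - <<'E'
from plant import arm, vision
import cv2,numpy as np
for n in("scene","top"):
    im=vision.snapshot(n); cv2.imwrite(f"pics/{n}0.png",cv2.resize(im[:,:,::-1],(800,600),interpolation=cv2.INTER_CUBIC))
    i=vision.camera_info(n); print(n,np.round(i["camera_matrix"],1).tolist(),np.round(i["camera_from_world"],3).tolist())
s=arm.sense(); print(s["t"],s["position"],s["ee_rot"],s["gripper_width"])
E
```

```text
pics
scene [[461.3, 0.0, 274.1], [0.0, 461.3, 208.7], [0.0, 0.0, 1.0]] [[-0.696, -0.718, 0.025, 0.419], [-0.362, 0.32, -0.875, 0.327], [0.62, -0.618, -0.483, 0.979], [0.0, 0.0, 0.0, 1.0]]
top [[382.1, 0.0, 288.0], [0.0, 382.1, 212.4], [0.0, 0.0, 1.0]] [[0.019, -1.0, -0.005, 0.148], [-0.984, -0.018, -0.179, 0.501], [0.179, 0.008, -0.984, 1.076], [0.0, 0.0, 0.0, 1.0]]
0.1 [ 0.16752113 -0.54957499  0.22671725] [[ 9.56565951e-01  2.91515851e-01 -2.99949671e-04]
 [ 2.91515958e-01 -9.56564707e-01  1.55124038e-03]
 [ 1.65289890e-04 -1.57130384e-03 -9.99998752e-01]] 0.09405157803331553
```

View pics/scene0.png

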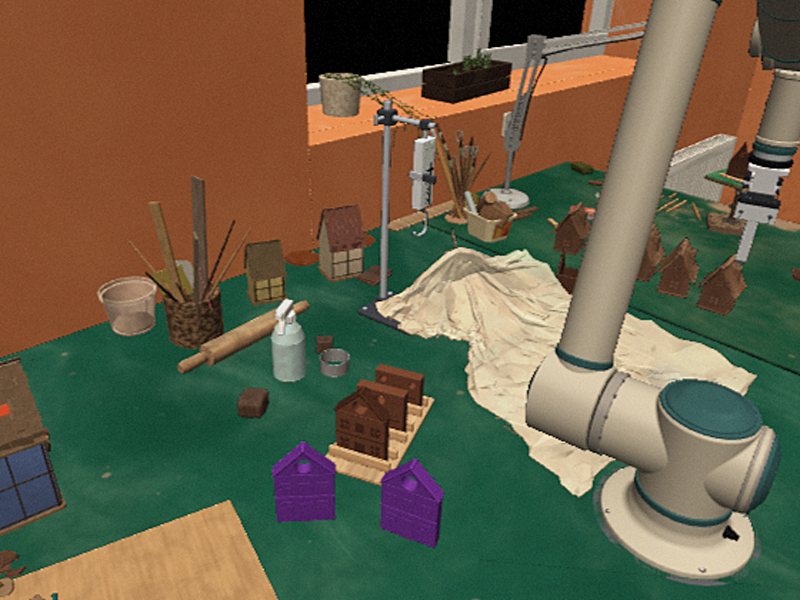

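View pics/top0.png

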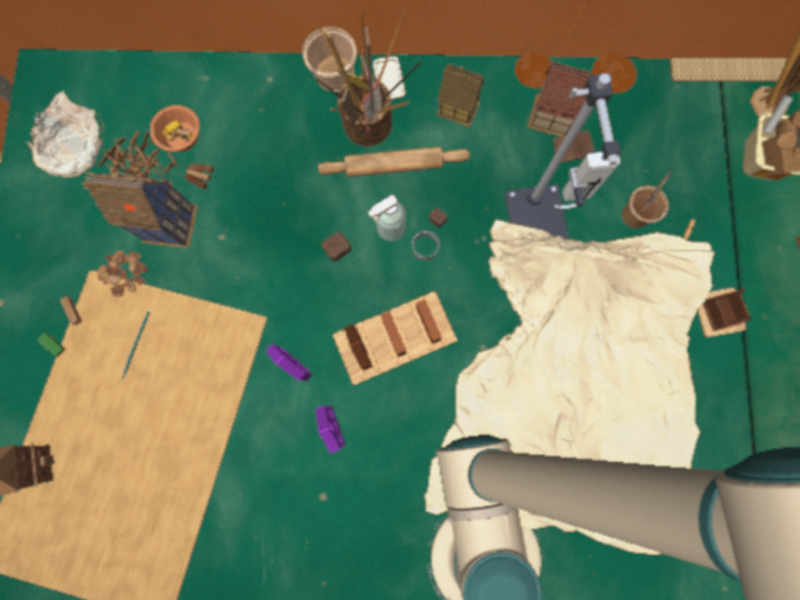

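The scene picture shows the rack at about (380,430) with three brown plaques. The gabled one, at (362,420), is in the slot nearest the camera. Two purple houses stand at (305,485) and (410,505), and the scale hook is at (422,230). In the top view the rack centre is at (395,338), the house slot at (357,347) and the stand base at (537,212).

Brown gabled (scene 362,420) fits the description. The purple ones and the small brown houses on the right do not. I'll confirm this in enlarged crops.

```bash
cat > h.py <<'E'
from plant import arm, vision
import cv2,numpy as np
def ray(n,u,v,info=None):
    i=info or vision.camera_info(n); K=i["camera_matrix"];T=np.array(i["camera_from_world"]);R=T[:3,:3]
    d=R.T@np.linalg.solve(np.array(K),[u,v,1.]); c=-R.T@T[:3,3]; return c,d/np.linalg.norm(d)
def atz(n,u,v,z,info=None):
    c,d=ray(n,u,v,info); return c+d*(z-c[2])/d[2]
def tri(*a):  # rays
    A=sum(np.eye(3)-np.outer(d,d) for c,d in a); b=sum((np.eye(3)-np.outer(d,d))@c for c,d in a); p=np.linalg.solve(A,b)
    return p,[round(1e3*np.linalg.norm((np.eye(3)-np.outer(d,d))@(p-c)),1) for c,d in a]
def proj(n,p,info=None):
    i=info or vision.camera_info(n); x=np.array(i["camera_matrix"])@(np.array(i["camera_from_world"])@[*p,1])[:3]; return x[:2]/x[2]
def crop(im,x,y,w,h,W,H): return cv2.resize(im[y:y+h,x:x+w,::-1],(W,H),interpolation=cv2.INTER_CUBIC)
E
python3 - <<'E'
from h import *
s=vision.snapshot("scene"); t=vision.snapshot("top")
# 400x300 each
a=crop(s,225,250,80,90,400,450); b=crop(s,240,65,80,90,400,450)
cv2.imwrite("pics/c1.png",np.hstack([a,b]))
a=crop(t,225,200,100,75,400,300); b=crop(t,345,50,100,125,400,500)
o=np.zeros((500,800,3),np.uint8); o[:300,:400]=a; o[:,400:]=b
cv2.imwrite("pics/c2.png",o)
E
```

```text
(no output)
```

View pics/c1.png

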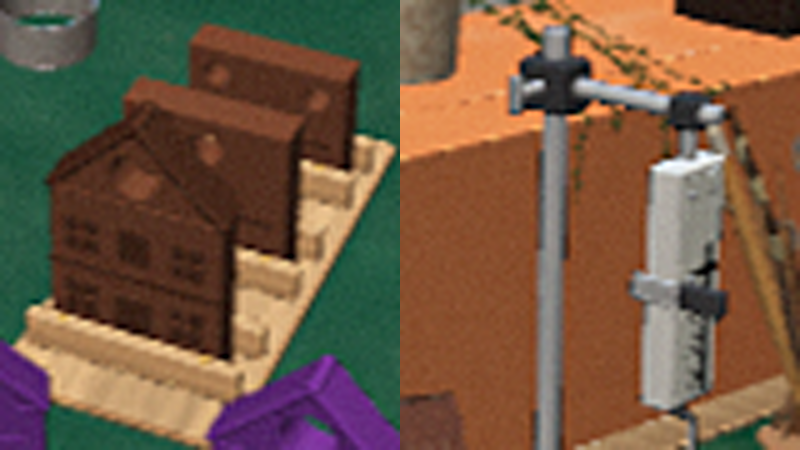

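View pics/c2.png

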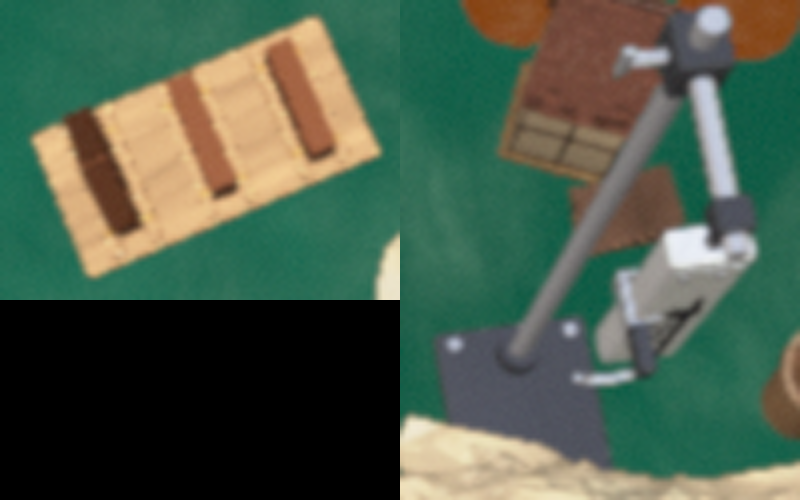

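The crops confirm the pick. The brown gabled plaque with a round hole at crop (138,182) and its peak at (148,108) stands in the front slot. The square and low plaques are behind it. In the top crop the rack corners are (32,136), (322,15), (382,153), (92,277), the column base is (515,355) and the hook tip is about (577,378).

```bash
python3 - <<'E'
from h import *
T=lambda x,y:(225+x/4,200+y/4); U=lambda x,y:(345+(x-400)/4,50+y/4); S=lambda x,y:(225+x/5,250+y/5); S2=lambda x,y:(240+(x-400)/5,65+y/5)
c=[atz("top",*T(*p),.008) for p in((32,136),(322,15),(382,153),(92,277))]
c=np.array(c); print(c.round(3).tolist(), c.mean(0).round(4)); 
yv=(c[1]-c[0]+c[2]-c[3])/2; xv=(c[1]-c[2]+c[0]-c[3])/2; print(np.linalg.norm(yv),np.linalg.norm(xv),np.degrees(np.arctan2(yv[1],yv[0])),np.degrees(np.arctan2(xv[1],xv[0])))
print("peak scene z=.14",atz("scene",*S(148,108),.140).round(4),"hole",atz("scene",*S(138,182),.113).round(4))
print("plaque top px",[atz("top",*T(*p),z).round(4) for p,z in(((95,165),.14),((78,112),.098),((127,232),.098))])
print("column",atz("top",*U(515,355),.012).round(4))
for z in(.211,.221): print("tip,shank",atz("top",*U(577,378),z).round(4),atz("top",*U(636,374),z).round(4))
print("baseplate",[atz("top",*U(*p),.012).round(4).tolist() for p in((435,340),(583,318),(610,465))])
print("scene col",atz("scene",265+0,218,.012).round(4))
# case bottom corners in scene z=.268
print("case bot",[atz("scene",*S2(*p),.268).round(4).tolist() for p in((643,402),(680,408),(708,392))])
print("case top",[atz("top",*U(*p),.408).round(4).tolist() for p in((668,235),(665,275),(718,268),(752,260))])
print("tabtip",[atz("scene",*S2(*p),.340).round(4).tolist() for p in((632,287),(655,290),(728,300),(695,298))])
E
```

```text
[[0.436, 0.322, 0.008], [0.532, 0.105, 0.008], [0.428, 0.059, 0.008], [0.332, 0.272, 0.008]] [0.4318 0.1893 0.008 ]
0.2358871250895818 0.11464620323358676 -65.91270932668598 24.494561664637427
peak scene z=.14 [0.4085 0.2524 0.14  ] hole [0.3985 0.2671 0.113 ]
plaque top px [array([0.4011, 0.2588, 0.14  ]), array([0.442 , 0.2766, 0.098 ]), array([0.3599, 0.2398, 0.098 ])]
column [ 0.7429 -0.1065  0.012 ]
tip,shank [ 0.6499 -0.1015  0.211 ] [ 0.6532 -0.1395  0.211 ]
tip,shank [ 0.6461 -0.0989  0.221 ] [ 0.6494 -0.1365  0.221 ]
baseplate [[0.7542, -0.0442, 0.012], [0.7744, -0.1606, 0.012], [0.6546, -0.1779, 0.012]]
scene col [ 0.7243 -0.0772  0.012 ]
case bot [[0.6634, -0.1077, 0.268], [0.6429, -0.1171, 0.268], [0.65, -0.1482, 0.268]]
case top [[0.6543, -0.0984, 0.408], [0.6322, -0.096, 0.408], [0.6365, -0.1234, 0.408], [0.6412, -0.1411, 0.408]]
tabtip [[0.6618, -0.0932, 0.34], [0.65, -0.0993, 0.34], [0.6122, -0.118, 0.34], [0.6262, -0.1064, 0.34]]
```

Rack centre (0.432, 0.189), yaw 24.5°, size checks (236×115). House plaque at about (0.401, 0.258). Stand yaw is about 9° with the hook near (0.650, -0.121). Next I'll write a row planner and check the purple houses for clearance.

```bash
cat >> h.py <<'E'
from scipy.spatial.transform import Rotation as Rt
def Rtool(yaw,tilt):  # tool y across plaque thickness, leaning back by tilt (deg)
    return Rt.from_euler('z',yaw,degrees=True)*Rt.from_matrix([[1,0,0],[0,-1,0],[0,0,-1]])*Rt.from_euler('y',tilt,degrees=True)
def tcp_for(grasp,yaw,tilt,back=0.): # TCP so that grasp point is at 'grasp', backed off along tool z
    R=Rtool(yaw,tilt); return np.array(grasp)-R.as_matrix()[:,2]*(.003+back)
def plan(wps,step=.058,ang=9.5,hand=0,p=None,R=None):
    """wps: list of (pos, yaw, tilt); prints rows from the current pose"""
    s=arm.sense(); p=s["position"] if p is None else p; R=Rt.from_matrix(s["ee_rot"]) if R is None else R
    out=[]
    for q,yaw,tilt in wps:
        q=np.array(q);Q=Rtool(yaw,tilt); rv=(R.inv()*Q).as_rotvec()
        n=max(1,int(np.ceil(max(np.linalg.norm(q-p)/step,np.degrees(np.linalg.norm(rv))/ang))))
        for k in range(n):
            Rk=R*Rt.from_rotvec(rv*k/n); d=Rk.inv().apply((q-p)/n)*100
            out.append([*(round(float(v),2) for v in d),*(round(float(v),3) for v in rv/n),hand])
        p,R=q,Q
    for i in range(0,len(out),5): print(out[i:i+5])
def st():
    s=arm.sense(); m=np.array(s["ee_rot"]); z=m[:,2]; print("t",round(s["t"],2),"p",np.round(s["position"],4),"yaw",round(np.degrees(np.arctan2(-m[0,1]*-1,-m[1,1])),2),"tilt",round(np.degrees(np.arccos(-z[2])),2),"yz",round(m[2,1],4),"F",np.round(s["ft_force"],2),"w",round(s["gripper_width"],4),"q",np.round(s["q"],1)); return s
E
python3 - <<'E'
from h import *
st()
print([atz("top",.7*a,.7*b,.1).round(3).tolist() for a,b in((330,428),(289,362),(390,215))])
g=[.3966,.2557,.058]
pre=tcp_for(g,24.5,40,.13); print(pre,tcp_for(g,24.5,40))
plan([((.30,-.36,.28),17,5),((.38,-.05,.30),20,20),(pre+[0,0,.04],24.5,40)],hand=.4)
E
```

```text
t 0.2 p [ 0.1676 -0.5498  0.227 ] yaw 16.95 tilt 0.06 yz -0.001 F [-0.53  1.1   0.3 ] w 0.0942 q [-80.   15.8  86.3  -0.   78.   -6.9]
[[0.248, 0.305, 0.1], [0.37, 0.389, 0.1], [0.668, 0.203, 0.1]]
[0.31880673 0.22024756 0.15988391] [0.39484526 0.25490032 0.06029813]
[[3.64, -2.86, -1.06, -0.0, 0.017, -0.0, 0.4], [3.66, -2.86, -0.99, -0.0, 0.017, -0.0, 0.4], [3.68, -2.86, -0.93, -0.0, 0.017, -0.0, 0.4], [3.69, -2.86, -0.87, -0.0, 0.017, -0.0, 0.4], [3.71, -2.86, -0.8, -0.0, 0.017, -0.0, 0.4]]
[[2.8, -4.55, -0.09, 0.002, 0.044, -0.009, 0.4], [2.84, -4.53, 0.04, 0.002, 0.044, -0.009, 0.4], [2.88, -4.5, 0.18, 0.002, 0.044, -0.009, 0.4], [2.91, -4.48, 0.31, 0.002, 0.044, -0.009, 0.4], [2.93, -4.45, 0.45, 0.002, 0.044, -0.009, 0.4]]
[[2.94, -4.43, 0.58, 0.002, 0.044, -0.009, 0.4], [-0.02, -4.58, 1.77, 0.007, 0.058, -0.011, 0.4], [-0.08, -4.57, 1.79, 0.007, 0.058, -0.011, 0.4], [-0.13, -4.56, 1.82, 0.007, 0.058, -0.011, 0.4], [-0.18, -4.55, 1.84, 0.007, 0.058, -0.011, 0.4]]
[[-0.24, -4.54, 1.86, 0.007, 0.058, -0.011, 0.4], [-0.3, -4.53, 1.87, 0.007, 0.058, -0.011, 0.4]]
```

Emit:
send_rows([
  [3.64,-2.86,-1.06,0,0.017,0,0.4],
  [3.66,-2.86,-1.0,0,0.017,0,0.4],
  [3.68,-2.86,-0.93,0,0.017,0,0.4],
  [3.7,-2.86,-0.87,0,0.017,0,0.4],
  [3.7,-2.86,-0.8,0,0.017,0,0.4],
])

```text
t: 0.82
position: [0.3023, -0.3566, 0.2791]
ee_rot: [[0.955, 0.286, 0.083], [0.285, -0.958, 0.03], [0.088, -0.005, -0.996]]
ft_force: [-0.1, -0.9, -0.6]
gripper_width: 0.0566
```

Emit:
send_rows([
  [2.8,-4.55,-0.1,0.002,0.044,-0.009,0.4],
  [2.84,-4.53,0,0.002,0.044,-0.009,0.4],
  [2.88,-4.5,0.18,0.002,0.044,-0.009,0.4],
  [2.9,-4.48,0.3,0.002,0.044,-0.009,0.4],
  [2.9,-4.45,0.45,0.002,0.044,-0.009,0.4],
])

```text
t: 1.45
position: [0.3721, -0.0913, 0.2989]
ee_rot: [[0.897, 0.33, 0.293], [0.313, -0.944, 0.108], [0.312, -0.005, -0.95]]
ft_force: [0.4, 0.1, 0.2]
gripper_width: 0.0563
```

```bash
python3 - <<'E'
from h import *
st()
g=[.3966,.2557,.058]; pre=tcp_for(g,24.5,40,.13)
plan([(pre+[0,0,.04],24.5,40)],hand=.4)
E
```

```text
t 1.45 p [ 0.3721 -0.0913  0.2989] yaw 19.3 tilt 18.17 yz -0.005 F [0.39 0.07 0.22] w 0.0563 q [-39.9 -11.5 107.6  16.2  75.2  27.8]
[[0.31, -5.19, 1.87, 0.007, 0.063, -0.014, 0.4], [0.26, -5.17, 1.92, 0.007, 0.063, -0.014, 0.4], [0.21, -5.15, 1.97, 0.007, 0.063, -0.014, 0.4], [0.15, -5.14, 2.01, 0.007, 0.063, -0.014, 0.4], [0.09, -5.12, 2.06, 0.007, 0.063, -0.014, 0.4]]
[[0.03, -5.11, 2.09, 0.007, 0.063, -0.014, 0.4]]
```

Emit:
send_rows([
  [0.3,-5.19,1.87,0.007,0.063,-0.014,0.4],
  [0.25,-5.17,1.92,0.007,0.063,-0.014,0.4],
  [0.2,-5.15,1.97,0.007,0.063,-0.014,0.4],
  [0.15,-5.14,2.0,0.007,0.063,-0.014,0.4],
  [0.1,-5.12,2.06,0.007,0.063,-0.014,0.4],
])

```text
t: 2.08
position: [0.3294, 0.1583, 0.2192]
ee_rot: [[0.745, 0.393, 0.539], [0.32, -0.92, 0.228], [0.585, 0.002, -0.811]]
ft_force: [0.8, -0.4, -0.6]
gripper_width: 0.0563
```

Emit:
send_rows([
  [0,-5.1,2.1,0.007,0.063,-0.014,0.4],
  [0,0,0,0,0,0,0.4],
])

```text
t: 2.33
position: [0.3214, 0.1841, 0.2041]
ee_rot: [[0.731, 0.399, 0.554], [0.327, -0.917, 0.229], [0.599, 0.014, -0.8]]
ft_force: [0.5, -0.2, -0.2]
gripper_width: 0.0562
```

```bash
python3 - <<'E'
from h import *
st()
i=vision.camera_info("wrist"); w=vision.snapshot("wrist")
cv2.imwrite("pics/w1.png",crop(w,0,0,560,420,800,600))
for n,p in(("peak",(.401,.258,.140)),("hole",(.401,.258,.113)),("botm",(.401,.258,.05))): print(n,(proj("wrist",p,i)/.7).round(0))
g=[.3966,.2557,.058]
plan([(tcp_for(g,24.5,40,.06),24.5,40)],step=.05,hand=.4)
np.save("w1K.npy",i["camera_matrix"]);np.save("w1T.npy",i["camera_from_world"])
E
```

```text
t 2.33 p [0.3214 0.1841 0.2041] yaw 23.51 tilt 36.84 yz 0.014 F [ 0.48 -0.23 -0.17] w 0.0562 q [ 13.6 -20.7 134.8  10.6  29.8  72.3]
peak [325. 214.]
hole [330. 239.]
botm [339. 284.]
[[-0.48, -1.28, 3.74, 0.008, 0.018, -0.003, 0.4], [-0.54, -1.25, 3.74, 0.008, 0.018, -0.003, 0.4], [-0.6, -1.22, 3.74, 0.008, 0.018, -0.003, 0.4]]
```

View pics/w1.png

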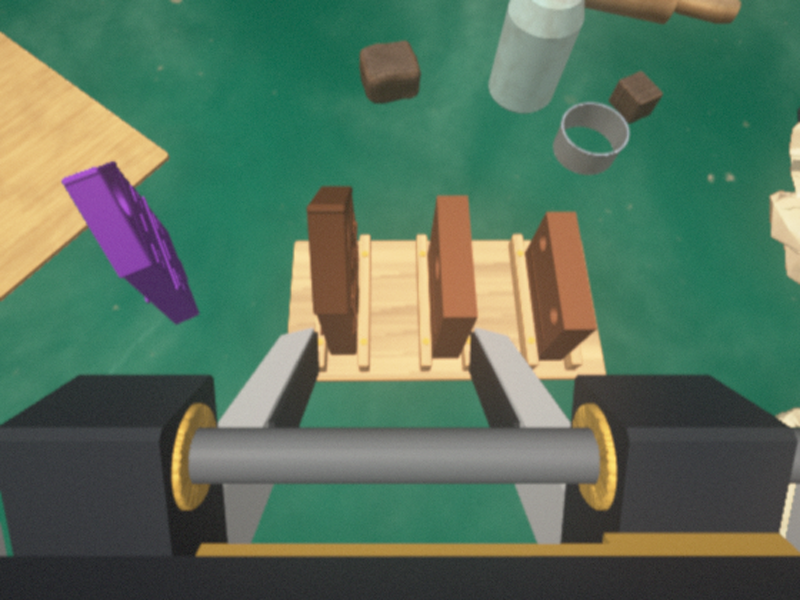

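The wrist view shows the house plaque at (335,265), in line with the predicted peak (325,214) and hole (330,239). The square plaque is at (455,275) and the low one at (562,285). The estimate holds, so I continue to the pre-grasp pose.

Emit:
send_rows([
  [-0.4,-2.0,0.5,0.008,0.018,-0.003,0.4],
  [-0.6,-1.75,3.3,0.008,0.018,-0.003,0.4],
  [-0.6,0,3.7,0.008,0.018,-0.003,0.4],
])

```text
t: 2.75
position: [0.3473, 0.2272, 0.146]
ee_rot: [[0.695, 0.404, 0.595], [0.309, -0.915, 0.26], [0.65, 0.003, -0.76]]
ft_force: [28.8, 13.1, 24.4]
gripper_width: 0.0562
```

```bash
python3 - <<'E'
from h import *
st()
i=vision.camera_info("wrist"); w=vision.snapshot("wrist")
cv2.imwrite("pics/w2.png",crop(w,140,40,320,240,800,600))
for n,p in(("peak",(.401,.258,.140)),("eaveN",(.401-.042*.91,.258-.042*.415,.098)),("eaveF",(.401+.042*.91,.258+.042*.415,.098))): print(n,((proj("wrist",p,i)-[140,40])*2.5).round(0))
g=[.3966,.2557,.058]
plan([(tcp_for(g,24.5,40,0),24.5,40)],step=.04,hand=.4)
np.save("w2.npy",[*i["camera_matrix"],*np.array(i["camera_from_world"])[:3,:3]]);np.save("w2T.npy",i["camera_from_world"])
E
```

```text
t 2.75 p [0.3473 0.2272 0.146 ] yaw 23.81 tilt 40.51 yz 0.0033 F [28.79 13.14 24.36] w 0.0562 q [ 23.5  -8.6 142.    0.4   6.1  89.2]
peak [313. 303.]
eaveN [316. 540.]
eaveF [317. 264.]
[[-0.19, -0.26, 3.27, 0.004, 0.003, -0.003, 0.4], [-0.2, -0.25, 3.27, 0.004, 0.003, -0.003, 0.4], [-0.21, -0.23, 3.27, 0.004, 0.003, -0.003, 0.4]]
```

View pics/w2.png

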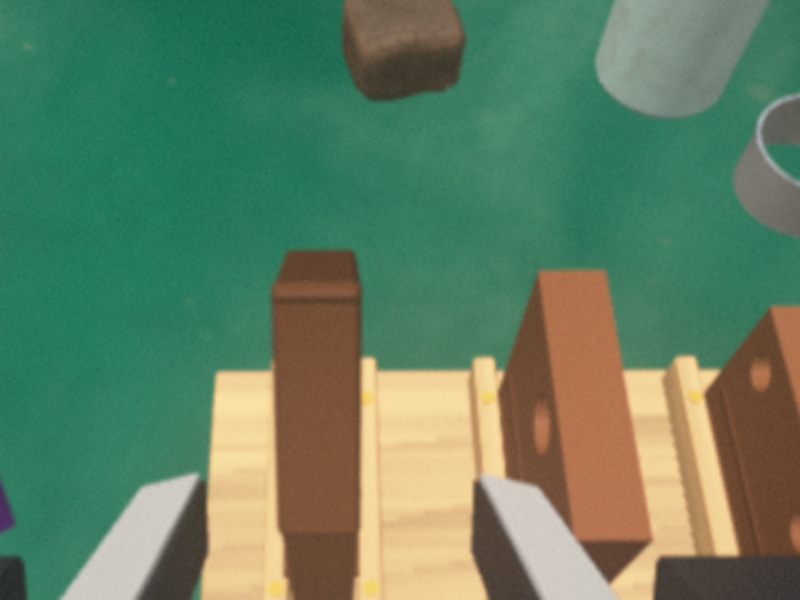

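The house plaque spans (275–360, 250–600) in this crop, between the fingers. But the wrist reads 40 N along tool +x and q5 is at its lower limit. I'll check whether that force is transient and fit the arm kinematics.

Emit:
send_rows([
  [-0.5,0,-1.5,0,-0.04,0,0.4],
  [0,0,0,0,0,0,0.4],
])

```text
t: 3.05
position: [0.3364, 0.2152, 0.1482]
ee_rot: [[0.734, 0.391, 0.556], [0.314, -0.921, 0.232], [0.602, 0.004, -0.798]]
ft_force: [-0.3, 0.4, -0.7]
gripper_width: 0.0563
```

```bash
cat >> h.py <<'E'
def fk(q,P):
    o,h,a,c,b,L,q2o,q3o,q5o=P; r=lambda ax,t:Rt.from_euler(ax,t,degrees=True)
    T=r('z',q[0]); p=T.apply([o,0,h]); T=T*r('y',q[1]+q2o); p=p+T.apply([0,0,a]); T=T*r('y',q[2]+q3o); p=p+T.apply([c,0,b])
    T=T*r('z',q[3])*r('y',q[4]+q5o); p=p+T.apply([0,0,L]); return p,T*r('z',q[5])
E
python3 - <<'E'
from h import *
from scipy.optimize import least_squares
s=st()
D=[([-79.985,15.808,86.224,0,77.962,-6.933],[.1675,-.5496,.2267]),([-39.9,-11.5,107.6,16.2,75.2,27.8],[.3721,-.0913,.2989]),([13.6,-20.7,134.8,10.6,29.8,72.3],[.3214,.1841,.2041]),([23.5,-8.6,142.,.4,6.1,89.2],[.3473,.2272,.146]),(s["q"],s["position"])]
f=lambda P:np.concatenate([fk(q,[*P,0,0,0])[0]-p for q,p in D])
r=least_squares(f,[0,.3,.4,0,.4,.2]); print(r.x.round(4),np.abs(f(r.x)).max())
P=[*r.x,0,0,0]; np.save("P.npy",P)
for q,_ in D[2:]: print(np.round(fk(q,P)[1].as_matrix()[:,:],3).tolist())
print(s["ee_rot"].round(3).tolist())
E
```

```text
t 3.05 p [0.3364 0.2152 0.1482] yaw 22.99 tilt 37.03 yz 0.0044 F [-0.27  0.44 -0.66] w 0.0563 q [ 22.5 -10.6 139.9   0.4  13.7  89.1]
[-0.1677  0.3901  0.7916  0.2006  0.583   0.6253] 0.06726154232773078
[[-0.399, 0.73, 0.555], [0.917, 0.328, 0.228], [-0.015, 0.599, -0.8]]
[[-0.404, 0.695, 0.595], [0.915, 0.31, 0.26], [-0.004, 0.649, -0.76]]
[[-0.391, 0.734, 0.556], [0.921, 0.314, 0.232], [-0.004, 0.602, -0.798]]
[[0.734, 0.391, 0.556], [0.314, -0.921, 0.232], [0.602, 0.004, -0.798]]
```

```bash
python3 - <<'E'
from h import *
from scipy.optimize import least_squares, differential_evolution
s=st()
D=[([-79.985,15.808,86.224,0,77.962,-6.933],[.1675,-.5496,.2267]),([-39.9,-11.5,107.6,16.2,75.2,27.8],[.3721,-.0913,.2989]),([13.6,-20.7,134.8,10.6,29.8,72.3],[.3214,.1841,.2041]),([23.5,-8.6,142.,.4,6.1,89.2],[.3473,.2272,.146]),(s["q"],s["position"])]
# model: link dirs may have lateral/perp offsets: upper arm (a1 along, a2 perp), forearm (b, c), tool L, lateral d
def f(P,full=False):
    o,h,a,c,b,L,a2,d=P; out=[]
    r=lambda ax,t:Rt.from_euler(ax,t,degrees=True)
    for q,p in D:
        T=r('z',q[0]); x=T.apply([o,d,h]); T=T*r('y',q[1]); x=x+T.apply([a2,0,a]); T=T*r('y',q[2]); x=x+T.apply([c,0,b]); T=T*r('z',q[3])*r('y',q[4]); x=x+T.apply([0,0,L]); out.append(x-p)
    return np.concatenate(out)
rng=np.random.default_rng(0)
r=min((least_squares(f,rng.uniform(-.1,.6,8)) for _ in range(20)),key=lambda r:r.cost); print(r.x.round(4)); print(f(r.x).reshape(-1,3).round(3))
# azimuths
for q,p in D: print(np.round(q,1),np.degrees(np.arctan2(p[1],p[0])).round(1),np.hypot(p[0],p[1]).round(3))
E
```

```text
t 3.05 p [0.3364 0.2152 0.1482] yaw 22.99 tilt 37.03 yz 0.0044 F [-0.27  0.44 -0.66] w 0.0563 q [ 22.5 -10.6 139.9   0.4  13.7  89.1]
[-0.0013  0.138   0.6283  0.0609  0.421   0.3681  0.0014  0.0695]
[[ 0.  0.  0.]
 [ 0.  0. -0.]
 [-0. -0.  0.]
 [ 0. -0.  0.]
 [-0.  0. -0.]]
[-80.   15.8  86.2   0.   78.   -6.9] -73.1 0.575
[-39.9 -11.5 107.6  16.2  75.2  27.8] -13.8 0.383
[ 13.6 -20.7 134.8  10.6  29.8  72.3] 29.8 0.37
[ 23.5  -8.6 142.    0.4   6.1  89.2] 33.2 0.415
[ 22.5 -10.6 139.9   0.4  13.7  89.1] 32.6 0.399
```

```bash
cat >> h.py <<'E'
from scipy.optimize import least_squares
LO=[-165.64,-43.16,12.63,-67.54,6.08,-154.97];HI=[165.64,119.46,154.43,247.53,155.33,154.97]
def fk(q):
    r=lambda ax,t:Rt.from_euler(ax,t,degrees=True)
    T=r('z',q[0]); x=T.apply([-.0013,.0695,.138]); T=T*r('y',q[1]); x=x+T.apply([.0014,0,.6283]); T=T*r('y',q[2]); x=x+T.apply([.0609,0,.421]); T=T*r('z',q[3])*r('y',q[4]); return x+T.apply([0,0,.3681]),T*r('z',q[5]-90)
def ik(p,R,q0):
    f=lambda q:np.concatenate([(fk(q)[0]-p)*10,(R.inv()*fk(q)[1]).as_rotvec()*3])
    r=least_squares(f,np.clip(q0,np.array(LO)+.1,np.array(HI)-.1),bounds=(LO,HI),x_scale=30.); return r.x,r.cost
E
python3 - <<'E'
from h import *
s=arm.sense(); print(fk(s["q"])[0]-s["position"],(fk(s["q"])[1].inv()*Rt.from_matrix(s["ee_rot"])).magnitude())
for tilt in(30,35,40,45):
  for nm,g,yaw in(("grasp",[.3966,.2557,.058],24.5),("pre6",None,24.5),("lift10",[.3966,.2557,.158],24.5),("lift16",[.3966,.2557,.218],24.5),("side",[.636,-.055,.157],9),("hang",[.645,-.121,.157],9),("low",[.645,-.121,.10],9)):
    p=tcp_for([.3966,.2557,.058],yaw,tilt,.06) if g is None else tcp_for(g,yaw,tilt)
    q,c=ik(p,Rtool(yaw,tilt),s["q"]); print(tilt,nm,q.round(1),"%.1e"%c)
E
```

```text
[-2.23824894e-04  1.50865180e-05 -5.32464872e-05] 3.141592653589793
30 grasp [ 19.1   9.4 140.6 110.4   6.1 155. ] 2.4e-02
30 pre6 [ 18.8   2.  143.8 110.2   6.1 155. ] 9.8e-02
30 lift10 [1.920e+01 1.000e-01 1.412e+02 1.106e+02 6.100e+00 1.550e+02] 2.5e-01
30 lift16 [ 19.3  -4.7 140.7 110.9   6.1 155. ] 5.3e-01
30 side [ -19.2   11.9  110.    25.2   33.7 -136.3] 6.6e-19
30 hang [ -26.2   13.9  107.1   28.5   37.2 -144.8] 6.5e-20
30 low [ -26.2   17.9  111.4   35.1   30.1 -152.7] 5.7e-20
35 grasp [ 24.2   9.2 141.7 178.2   6.1  91.6] 8.2e-05
35 pre6 [ 18.8   0.2 144.2 110.3   6.1 155. ] 2.6e-02
35 lift10 [ 19.2  -1.4 141.1 110.8   6.1 155. ] 1.2e-01
35 lift16 [ 19.3  -6.1 140.6 111.1   6.1 155. ] 3.3e-01
35 side [ -20.9   11.1  114.2   36.9   28.4 -148.7] 4.1e-30
35 hang [ -27.8   13.2  110.9   38.3   32.9 -155. ] 4.1e-04
35 low [ -25.8   17.2  113.1   38.8   27.1 -155. ] 1.6e-02
40 grasp [ 24.2  11.2 146.1 179.3  17.3  90.4] 1.7e-27
40 pre6 [ 2.400e+01 -1.000e-01  1.457e+02  1.770e+02  6.100e+00  9.260e+01] 4.6e-04
40 lift10 [ 19.2  -2.8 141.1 111.1   6.1 155. ] 3.9e-02
40 lift16 [ 19.3  -7.5 140.6 111.3   6.1 155. ] 1.7e-01
40 side [ -20.8   10.5  116.6   44.1   24.8 -155. ] 8.3e-03
40 hang [ -26.9   12.4  112.2   40.3   29.9 -155. ] 2.8e-02
40 low [ -24.8   16.6  114.1   40.7   24.4 -155. ] 7.9e-02
45 grasp [ 24.1  15.2 151.3 179.5  31.5  90.2] 3.3e-22
45 pre6 [ 24.    2.3 150.8 179.   18.1  90.7] 2.3e-23
45 lift10 [ 23.4  -3.  142.3 169.9   6.1  99.3] 5.8e-03
45 lift16 [ 19.3  -8.9 140.6 111.5   6.1 155. ] 6.9e-02
45 side [ -19.5    9.7  117.7   46.    21.7 -155. ] 5.8e-02
45 hang [ -25.9   11.6  113.4   42.2   27.  -155. ] 1.0e-01
45 low [ -23.8   15.9  115.1   42.5   21.7 -155. ] 1.9e-01
```

```bash
sed -i 's/q\[5\]-90)/q[5]+90)/' h.py; python3 - <<'E'
from h import *
s=arm.sense(); print((fk(s["q"])[1].inv()*Rt.from_matrix(s["ee_rot"])).magnitude())
i=vision.camera_info("wrist"); T=np.array(i["camera_from_world"]); c=-T[:3,:3].T@T[:3,3]; print("cam in tool",(s["ee_rot"].T@(c-s["position"])).round(3))
q0=s["q"]; X=np.array([np.cos(np.radians(24.5)),np.sin(np.radians(24.5)),0]); C=np.array([.4012,.258,0])
for tilt in(16,20,24,28,40):
  for dx in(-.025,-.01):
    g=C+X*dx+[0,0,.058]; H=np.array([.650,-.121,0])+dx*np.array([.988,.156,0]); hh=.213-.055
    for nm,p,yaw in(("grasp",tcp_for(g,24.5,tilt),24.5),("pre8",tcp_for(g,24.5,tilt,.08),24.5),("lift16",tcp_for(g+[0,0,.16],24.5,tilt),24.5),("hang",tcp_for(H+[0,0,hh],9,tilt),9),("low",tcp_for(H+[0,0,hh-.05],9,tilt),9)):
      q,c=ik(p,Rtool(yaw,tilt),q0); print(tilt,dx,nm,q.round(1),"%.0e"%c)
print("flip")
for tilt in(40,):
  for nm,p in(("grasp",tcp_for(C+[0,0,.058],24.5,tilt)),("pre",tcp_for(C+[0,0,.1],24.5,tilt,.08)),("l8",tcp_for(C+[0,0,.14],24.5,tilt)),("l16",tcp_for(C+[0,0,.22],24.5,tilt))):
    q,c=ik(p,Rtool(24.5,tilt),[24,10,145,179,17,-90]); print(nm,q.round(1),"%.0e"%c)
E
```

```text
3.2444430727463044e-16
cam in tool [ 0.066 -0.001 -0.157]
16 -0.025 grasp [2.430e+01 8.700e+00 1.271e+02 1.000e-01 2.820e+01 8.970e+01] 4e-23
16 -0.025 pre8 [ 2.430e+01 -2.000e-01  1.222e+02  1.000e-01  4.200e+01  8.980e+01] 1e-24
16 -0.025 lift16 [ 2.430e+01 -3.300e+00  1.117e+02  1.000e-01  5.560e+01  8.980e+01] 8e-27
16 -0.025 hang [-22.4  16.4  97.4  10.4  52.9  53.3] 1e-21
16 -0.025 low [-22.4  19.2 101.3  11.5  46.3  51.6] 6e-21
16 -0.01 grasp [2.430e+01 9.800e+00 1.255e+02 1.000e-01 2.870e+01 8.970e+01] 7e-21
16 -0.01 pre8 [2.430e+01 1.100e+00 1.208e+02 1.000e-01 4.200e+01 8.980e+01] 7e-27
16 -0.01 lift16 [ 2.430e+01 -1.900e+00  1.104e+02  1.000e-01  5.550e+01  8.980e+01] 1e-24
16 -0.01 hang [-21.6  17.5  95.7  10.1  53.3  54.3] 2e-20
16 -0.01 low [-21.6  20.2  99.6  11.1  46.8  52.8] 6e-26
20 -0.025 grasp [ 24.3   7.7 130.4   0.2  22.   89.6] 4e-24
20 -0.025 pre8 [ 2.430e+01 -2.200e+00  1.259e+02  1.000e-01  3.630e+01  8.970e+01] 2e-26
20 -0.025 lift16 [ 2.430e+01 -5.200e+00  1.146e+02  1.000e-01  5.060e+01  8.980e+01] 2e-18
20 -0.025 hang [-23.8  15.  100.7  14.4  48.2  49.1
[... 1754 characters left out ...]
    6.1  33. ] 5e-03
40 -0.025 lift16 [ 24.2 -12.6 130.2   0.5  22.4  89.3] 5e-26
40 -0.025 hang [-32.1  11.6 117.2  55.1  31.    5.4] 3e-18
40 -0.025 low [-32.1  16.  120.9  68.2  27.1  -9.6] 3e-29
40 -0.01 grasp [ 24.2  10.9 146.7 179.4  17.6 -89.6] 5e-27
40 -0.01 pre8 [ 18.8  -6.2 144.2  62.    6.1  23.7] 6e-03
40 -0.01 lift16 [ 24.2 -10.9 129.2   0.5  21.7  89.3] 2e-27
40 -0.01 hang [-30.8  12.6 115.7  54.3  30.4   7.3] 2e-30
40 -0.01 low [-30.8  16.9 119.4  67.3  26.5  -7.5] 7e-28
flip
grasp [ 24.2  11.4 145.5 179.4  17.  -89.6] 5e-24
pre [  29.9   -6.2  144.2  247.5    6.1 -153.7] 5e-02
l8 [ 24.2  -2.1 136.5   2.2   6.1  87.6] 4e-04
l16 [  29.3   -6.1  139.1  247.5    6.1 -154.5] 2e-01
```

Tilt 40° would need a flipped wrist at the rack. A tilt near 27° with the grip 22 mm nearer the robot gives similar clearance. I'll check for a camera housing protruding from the gripper before deciding.

```bash
python3 - <<'E'
from h import *
s=vision.snapshot("scene"); t=vision.snapshot("top")
i=vision.camera_info("wrist"); T=np.array(i["camera_from_world"]); c=-T[:3,:3].T@T[:3,3]
u=proj("scene",c); v=proj("top",c); p=arm.sense()["position"]; print(u,proj("scene",p),v,proj("top",p))
a,b=(int(max(0,min(420,u[0]-70))),int(max(0,min(280,u[1]-50)))); A,B=(int(v[0]-70),int(v[1]-50))
print((u-[a,b])*400/140,(v-[A,B])*400/140)
cv2.imwrite("pics/g.png",np.hstack([crop(s,a,b,140,140,400,400),crop(t,A,B,140,140,400,400)]))
E
```

```text
[314.40690542 214.04818371] [290.44593099 277.01022373] [265.69940393 281.94736273] [264.16716749 266.37407943]
[201.16258691 142.9948106 ] [201.99829695 145.56389351]
```

View pics/g.png

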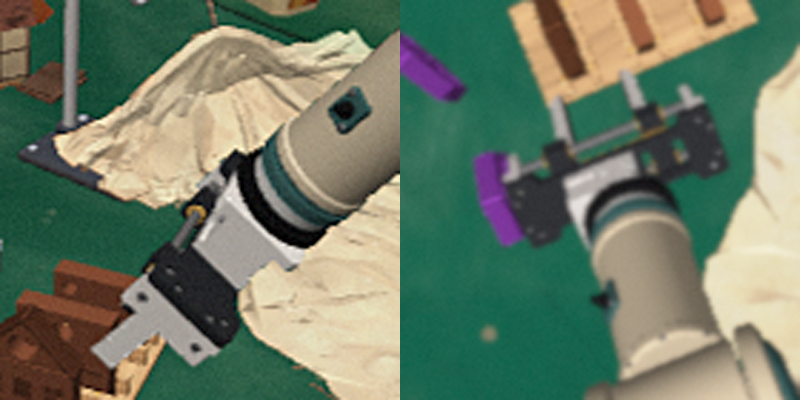

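There is no camera housing, so tilt 27° is fine. Grip at plaque x = -18 mm, 54 mm up.

```bash
python3 - <<'E'
from h import *
X=np.array([np.cos(np.radians(24.5)),np.sin(np.radians(24.5)),0]); g=np.array([.4014,.2585,.062])-.018*X
plan([(tcp_for(g,24.5,27,.08),24.5,27),(tcp_for(g,24.5,27,.0),24.5,27)],step=.03,ang=6,hand=.4)
q,c=ik(tcp_for(g,24.5,27),Rtool(24.5,27),arm.sense()["q"]); print(q.round(1),c)
E
```

```text
[[0.52, -0.62, 1.11, 0.008, -0.087, -0.01, 0.4], [0.62, -0.61, 1.07, 0.008, -0.087, -0.01, 0.4], [0.0, -0.0, 2.67, 0.0, 0.0, 0.0, 0.4], [0.0, -0.0, 2.67, 0.0, 0.0, 0.0, 0.4], [0.0, -0.0, 2.67, 0.0, 0.0, 0.0, 0.4]]
[ 24.4   6.8 135.2   0.3  11.   89.5] 4.4928015833351815e-22
```

Emit:
send_rows([
  [0.5,-0.62,1.1,0.008,-0.087,-0.01,0.4],
  [0.6,-0.6,1.1,0.008,-0.087,-0.01,0.4],
  [0,0,0,0,0,0,0.4],
])

```text
t: 3.52
position: [0.353, 0.2333, 0.1363]
ee_rot: [[0.812, 0.41, 0.415], [0.365, -0.912, 0.185], [0.455, 0.001, -0.891]]
ft_force: [-0.2, 0.3, -0.1]
gripper_width: 0.0565
```

```bash
python3 - <<'E'
from h import *
st()
X=np.array([np.cos(np.radians(24.5)),np.sin(np.radians(24.5)),0]); g=np.array([.4014,.2585,.062])-.018*X
plan([(tcp_for(g,24.5,27,.0),24.5,27)],step=.03,ang=6,hand=.4)
E
```

```text
t 3.52 p [0.353  0.2333 0.1363] yaw 24.19 tilt 27.05 yz 0.0014 F [-0.24  0.31 -0.11] w 0.0565 q [ 24.   -4.7 131.4   0.   26.3  89.8]
[[-0.04, -0.11, 2.66, 0.001, -0.0, -0.001, 0.4], [-0.04, -0.1, 2.66, 0.001, -0.0, -0.001, 0.4], [-0.04, -0.1, 2.66, 0.001, -0.0, -0.001, 0.4]]
```

Emit:
send_rows([
  [0,-0.1,2.66,0,0,-0.002,0.4],
  [0,-0.1,2.66,0,0,-0.002,0.4],
  [0,-0.1,2.6,0,0,-0.002,0.4],
  [0,0,0,0,0,0,0.4],
])

```text
t: 4.03
position: [0.3836, 0.2479, 0.0648]
ee_rot: [[0.808, 0.411, 0.421], [0.367, -0.911, 0.185], [0.46, 0.005, -0.888]]
ft_force: [0.3, 0.7, -1.4]
gripper_width: 0.0569
```

```bash
python3 - <<'E'
from h import *
st()
i=vision.camera_info("wrist"); w=vision.snapshot("wrist")
cv2.imwrite("pics/w3.png",crop(w,140,60,320,240,800,600))
X=np.array([np.cos(np.radians(24.5)),np.sin(np.radians(24.5)),0]); g=np.array([.4014,.2585,.062])-.018*X
plan([(tcp_for(g,24.5,27,.0),24.5,27)],step=.03,ang=6,hand=.4)
for n,p in(("peak",(.4014,.2585,.140)),): print(n,((proj("wrist",p,i)-[140,60])*2.5).round(0))
E
```

```text
t 4.03 p [0.3836 0.2479 0.0648] yaw 24.29 tilt 27.39 yz 0.0046 F [ 0.3   0.72 -1.38] w 0.0569 q [ 24.3   6.7 135.7  -1.5  10.2  91.4]
[[0.07, -0.22, 0.14, 0.006, -0.008, -0.001, 0.4]]
peak [326. 266.]
```

View pics/w3.png

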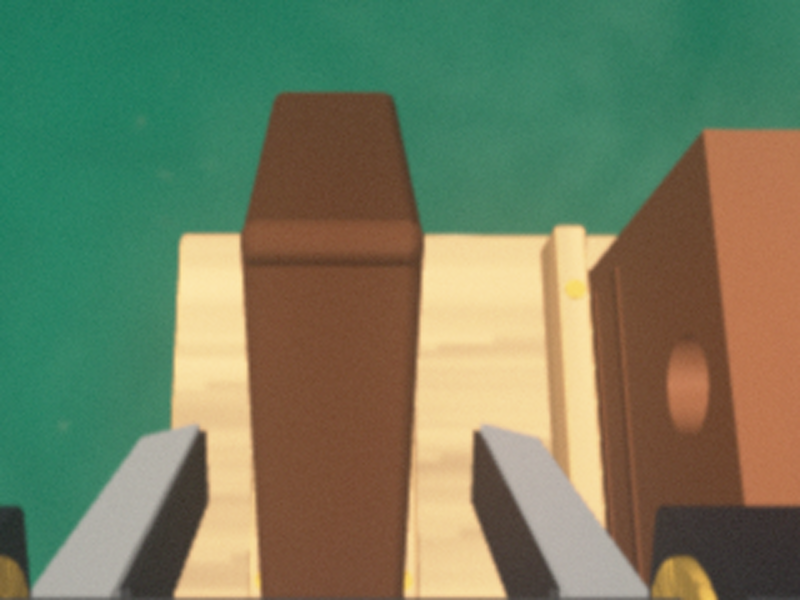

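The ridge is centred at crop (333,243), predicted (326,266), so within 1 mm laterally and 3 mm lengthwise, and well centred between the fingers at (207) and (474). Close.

Emit:
send_rows([
  [0,-0.05,0,0,0,0,0.85],
  [0,0,0,0,0,0,0.85],
  [0,0,0,0,0,0,0.85],
  [0,0,0,0,0,0,0.85],
  [0,0,0,0,0,0,0.85],
], grip_force=35)

```text
t: 4.7
position: [0.3831, 0.2481, 0.0688]
ee_rot: [[0.806, 0.411, 0.427], [0.366, -0.912, 0.188], [0.466, 0.005, -0.885]]
ft_force: [1.1, -0.6, -2.7]
gripper_width: 0.0199
```

```bash
python3 - <<'E'
from h import *
s=st(); p=s["position"]
m=np.array(s["ee_rot"]); print("up in tool",m.T@[0,0,1])
E
```

```text
t 4.7 p [0.3831 0.2481 0.0688] yaw 24.27 tilt 27.8 yz 0.0046 F [ 1.1  -0.61 -2.71] w 0.0199 q [ 24.4   6.1 135.7  -1.7  10.4  91.7]
up in tool [ 0.46632026  0.00456934 -0.88460417]
```

Emit:
send_rows([
  [0.47,0,-0.88,0,0,0,0.85],
  [0.93,0,-1.77,0,0,0,0.85],
  [1.87,0,-3.54,0,0,0,0.85],
  [1.87,0,-3.54,0,0,0,0.85],
  [1.87,0,-3.54,0,0,0,0.85],
])

```text
t: 5.32
position: [0.3723, 0.2439, 0.2099]
ee_rot: [[0.821, 0.411, 0.396], [0.373, -0.911, 0.174], [0.433, 0.005, -0.902]]
ft_force: [-0.2, 0.5, -5.5]
gripper_width: 0.0199
```

```bash
python3 - <<'E'
from h import *
s=st()
# carry: grasp point targets; plaque centre 0.0215 ahead along yaw axis
yaw=9; x=np.array([np.cos(np.radians(yaw)),np.sin(np.radians(yaw)),0]); y=np.array([-x[1],x[0],0]); seat=np.array([.650,-.121,0])
H=seat-.0215*x
w2=H+.10*y+[0,0,.22]
for w,ya in((w2,yaw),(np.array([.50,.08,.26]),17)):
    print(ik(tcp_for(w,ya,27.5),Rtool(ya,27.5),s["q"]),tcp_for(w,ya,27.5))
plan([(tcp_for([.47,.12,.27],17,27.5),17,27.5),(tcp_for(w2,yaw,27.5),yaw,27.5)],step=.05,ang=6,hand=.85)
print([atz("top",.7*a,.7*b,.0).round(3).tolist() for a,b in((425,257),(425,230),(438,216),(334,246),(390,240))])
E
```

```text
t 5.33 p [0.3723 0.2439 0.2099] yaw 24.29 tilt 25.63 yz 0.0049 F [-0.17  0.46 -5.48] w 0.0199 q [ 24.6  -7.7 120.5  -0.6  41.6  90.6]
(array([-15.6782385 ,   6.67653652, 105.09483352,  16.09584226,
        44.05739551,  56.11025856]), np.float64(1.4334292270716723e-26)) [ 0.61175306 -0.02581121  0.22266103]
(array([ -6.80177726,  -5.27535858, 111.27736222,  14.20499089,
        49.41098341,  59.27966217]), np.float64(1.9695108802264578e-29)) [0.49867528 0.07959499 0.26266103]
[[1.5, 3.83, -1.0, -0.013, 0.008, 0.029, 0.85], [1.62, 3.8, -0.94, -0.013, 0.008, 0.029, 0.85], [1.73, 3.76, -0.88, -0.013, 0.008, 0.029, 0.85], [1.85, 3.72, -0.81, -0.013, 0.008, 0.029, 0.85], [1.21, 3.62, 1.76, -0.013, -0.0, 0.025, 0.85]]
[[1.3, 3.56, 1.8, -0.013, -0.0, 0.025, 0.85], [1.39, 3.51, 1.85, -0.013, -0.0, 0.025, 0.85], [1.47, 3.45, 1.89, -0.013, -0.0, 0.025, 0.85], [1.56, 3.38, 1.94, -0.013, -0.0, 0.025, 0.85]]
[[0.609, 0.13, 0.0], [0.67, 0.131, 0.0], [0.703, 0.103, 0.0], [0.63, 0.329, 0.0], [0.646, 0.207, 0.0]]
```

Emit:
send_rows([
  [1.5,3.83,-1.0,-0.013,0.008,0.029,0.85],
  [1.6,3.8,-0.94,-0.013,0.008,0.029,0.85],
  [1.7,3.76,-0.88,-0.013,0.008,0.029,0.85],
  [1.85,3.72,-0.8,-0.013,0.008,0.029,0.85],
  [1.2,3.62,1.76,-0.013,0,0.025,0.85],
])

```text
t: 5.95
position: [0.4919, 0.0881, 0.2594]
ee_rot: [[0.86, 0.27, 0.433], [0.24, -0.963, 0.124], [0.45, -0.002, -0.893]]
ft_force: [0.5, 0.5, -5.1]
gripper_width: 0.02
```

Emit:
send_rows([
  [1.3,3.56,1.8,-0.013,0,0.025,0.85],
  [1.4,3.5,1.85,-0.013,0,0.025,0.85],
  [0,0,0,0,0,0,0.85],
])

```text
t: 6.32
position: [0.5466, 0.0263, 0.231]
ee_rot: [[0.88, 0.212, 0.425], [0.188, -0.977, 0.097], [0.436, -0.005, -0.9]]
ft_force: [-0.6, -0.5, -5.0]
gripper_width: 0.0201
```

```bash
python3 - <<'E'
from h import *
s=st()
F=[s["ft_force"]]
for k in range(2):
    sc=vision.snapshot("scene"); F.append(arm.sense()["ft_force"])
tp=vision.snapshot("top"); F.append(arm.sense()["ft_force"]); print(np.round(F,2).tolist())
yaw=9; x=np.array([np.cos(np.radians(yaw)),np.sin(np.radians(yaw)),0]); y=np.array([-x[1],x[0],0]); seat=np.array([.650,-.121,0])
p,R=s["position"],np.array(s["ee_rot"]); g=p+.003*R[:,2]; xa=np.array([R[1,1]*-1,R[0,1],0]); 
hole=g+.0215*xa+[0,0,.050]; print("pred hole",hole.round(4),proj("scene",hole),proj("top",hole))
for n,q in(("seat",seat+[0,0,.211]),("tip",seat+.021*y+[0,0,.221]),("pointer",seat-.011*x+[0,0,.348])): print(n,proj("scene",q).round(1),proj("top",q).round(1))
a=crop(sc,240,110,120,90,800,600); b=crop(tp,360,120,80,60,533,400)
cv2.imwrite("pics/s3.png",a); cv2.imwrite("pics/sraw.png",sc[:,:,::-1]); cv2.imwrite("pics/traw.png",tp[:,:,::-1])
E
```

```text
t 6.33 p [0.5466 0.0263 0.231 ] yaw 12.24 tilt 25.86 yz -0.0055 F [-0.65 -0.46 -4.96] w 0.0201 q [-11.6   1.  109.5  14.4  46.6  58.4]
[[-0.65, -0.46, -4.96], [-0.12, -0.1, -4.95], [0.25, 0.46, -4.15], [0.41, 0.65, -4.24]]
pred hole [0.5689 0.0312 0.2783] [277.26028301 164.6648481 ] [341.29589662 166.13103394]
seat [294.2 163.9] [396.8 144.6]
tip [290.3 162.9] [389.8 144.3]
pointer [299.8 119.5] [414.8 127.4]
```

View pics/s3.png

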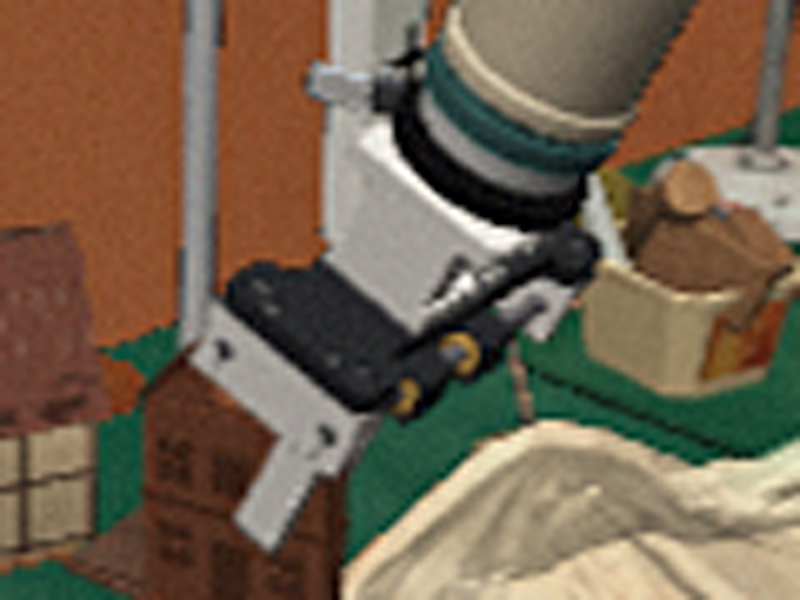

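The plaque is held with its gable up, but the gripper hides its hole in this view. To get the plaque's pose in the hand, I'll match the current wrist image against the earlier one, w3, by code.

```bash
python3 - <<'E'
from h import *
i=vision.camera_info("wrist"); w=vision.snapshot("wrist"); print(np.round(i["camera_matrix"],1).tolist())
cv2.imwrite("pics/w4.png",crop(w,140,60,320,240,800,600))
a=cv2.cvtColor(cv2.imread("pics/w3.png"),cv2.COLOR_BGR2GRAY); b=cv2.cvtColor(cv2.imread("pics/w4.png"),cv2.COLOR_BGR2GRAY)
for nm,(x0,x1,y0,y1) in dict(ridge=(225,440,205,285),eave=(262,408,80,110),both=(235,430,85,285)).items():
    best=[]
    for sc in np.arange(.92,1.09,.01):
        t=cv2.resize(a[y0:y1,x0:x1],None,fx=sc,fy=sc); r=cv2.matchTemplate(b,t,cv2.TM_CCOEFF_NORMED); _,m,_,l=cv2.minMaxLoc(r); best.append((round(m,3),round(sc,2),(l[0]+t.shape[1]/2-(x0+x1)/2,l[1]+t.shape[0]/2-(y0+y1)/2)))
    print(nm,sorted(best)[-3:])
# edge widths of plaque along rows
def edges(g,y,xs=(180,500)):
    p=cv2.GaussianBlur(g,(5,9),0)[y-3:y+4].astype(float).mean(0); d=np.gradient(p); m=(xs[0]+xs[1])//2; return xs[0]+int(np.argmin(d[xs[0]:m])), m+int(np.argmax(d[m:xs[1]]))
for y in(110,150,190,240,300): print(y,edges(a,y),edges(b,y))
E
```

```text
[[354.8, 0.0, 275.5], [0.0, 354.8, 203.2], [0.0, 0.0, 1.0]]
ridge [(0.799, np.float64(0.94), (3.5, 196.5)), (0.819, np.float64(0.93), (4.5, 196.0)), (0.841, np.float64(0.92), (5.5, 196.0))]
eave [(0.931, np.float64(0.98), (6.5, 10.5)), (0.933, np.float64(0.97), (7.0, 10.5)), (0.934, np.float64(0.96), (7.0, 10.5))]
both [(0.652, np.float64(0.97), (8.0, 8.0)), (0.656, np.float64(0.99), (8.0, 7.0)), (0.658, np.float64(0.98), (8.0, 8.0))]
110 (272, 396) (282, 398)
150 (261, 405) (272, 407)
190 (252, 414) (263, 416)
240 (240, 424) (208, 428)
300 (244, 420) (230, 484)
```

```bash
python3 - <<'E'
from h import *
s=arm.sense(); i=vision.camera_info("wrist"); K=np.array(i["camera_matrix"]); T=np.array(i["camera_from_world"])
Tt=np.eye(4); Tt[:3,:3]=s["ee_rot"]; Tt[:3,3]=s["position"]; CT=T@Tt  # camera_from_tool
np.save("CT.npy",CT)
r=np.array([[.808,.411,.421],[.367,-.911,.185],[.46,.005,-.888]]); W=np.eye(4); W[:3,:3]=Rt.from_matrix(r).as_matrix(); W[:3,3]=[.3836,.2479,.0648]
inf=dict(camera_matrix=K,camera_from_world=CT@np.linalg.inv(W))
c3=lambda x,y:(140+x/2.5,60+y/2.5)
X=np.array([np.cos(np.radians(24.5)),np.sin(np.radians(24.5)),0])
rid=atz("wrist",*c3(332.5,243),.140,inf); ev=[atz("wrist",*c3(x,95),.098,inf) for x in(277,393)]; evm=np.mean(ev,0)-.042*X
print("ridge",rid.round(4),"centre from eave",evm.round(4),"eave width",np.linalg.norm(ev[0]-ev[1]))
G=np.eye(4); G[:3,:3]=Rt.from_matrix([[.806,.411,.427],[.366,-.912,.188],[.466,.005,-.885]]).as_matrix(); G[:3,3]=[.3831,.2481,.0688]
for c in(rid,evm): print("hole in tool",(np.linalg.inv(G)@[c[0],c[1],.113,1])[:3].round(4))
yaw=9; x=np.array([np.cos(np.radians(yaw)),np.sin(np.radians(yaw)),0]); y=np.array([-x[1],x[0],0]); seat=np.array([.650,-.121,.211])
for p in(seat,seat+.021*y+[0,0,.01]): print("wrist proj",proj("wrist",p,i))
a=crop(cv2.resize(cv2.imread("pics/scene0.png"),(560,420),interpolation=cv2.INTER_AREA)[:,:,::-1],275,140,40,30,400,300)
b=crop(cv2.resize(cv2.imread("pics/top0.png"),(560,420),interpolation=cv2.INTER_AREA)[:,:,::-1],375,125,40,30,400,300)
c=crop(cv2.imread("pics/traw.png")[:,:,::-1],375,125,40,30,400,300)
w=vision.snapshot("wrist"); d=crop(w,360,0,200,150,400,300)
cv2.imwrite("pics/hk.png",np.vstack([np.hstack([a,b]),np.hstack([c,d])]))
E
```

```text
ridge [0.4041 0.2589 0.14  ] centre from eave [0.4059 0.2593 0.098 ] eave width 0.019950581540975003
hole in tool [ 0.0414 -0.001  -0.0281]
hole in tool [ 0.0431 -0.0006 -0.0273]
wrist proj [569.7223184  142.15569261]
wrist proj [545.66865223 132.8925709 ]
```

View pics/hk.png

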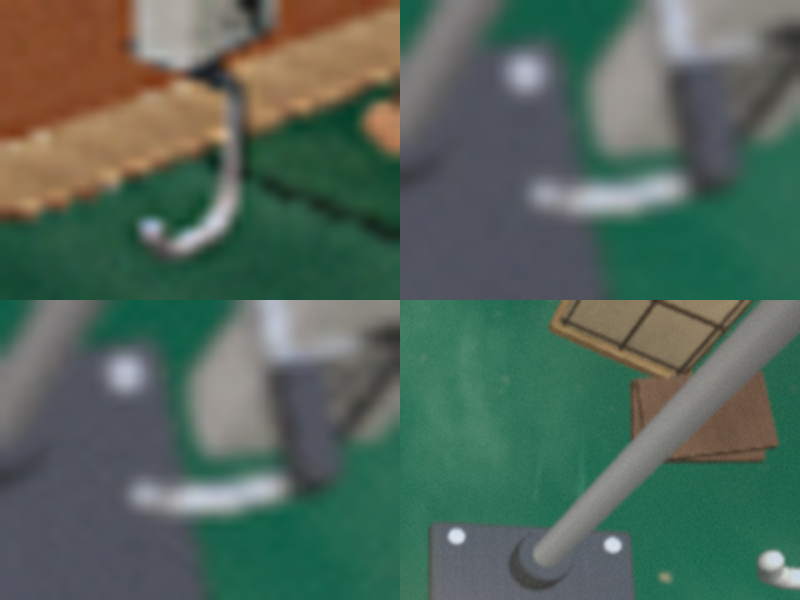

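Hook tip: scene crop (152,230), giving (290.2,163.0), and top crop (142,194), giving (389.2,144.4). In the wrist view it is at (546,131). All three match my predicted tip to under 2 px. The stand pose is confirmed.

```bash
cat >> h.py <<'E'
G=Rt.from_matrix([[.806,.411,.427],[.366,-.912,.188],[.466,.005,-.885]]); HT=np.array([.042,-.001,-.028]) # grip orientation (plaque yaw 24.5), hole in tool
SEAT=np.array([.650,-.121,.211]); SY=9.
def ax(): 
    a=np.radians(SY); return np.array([np.cos(a),np.sin(a),0]),np.array([-np.sin(a),np.cos(a),0])
def hole():
    s=arm.sense(); return np.array(s["position"])+np.array(s["ee_rot"])@HT
def hrel():
    x,y=ax(); s=arm.sense(); d=hole()-SEAT; e=(Rt.from_euler('z',SY-24.5,degrees=True)*G).inv()*Rt.from_matrix(s["ee_rot"])
    print("t %.2f hole rel seat mm x %.1f y %.1f z %.1f"%(s["t"],*(1e3*np.array([d@x,d@y,d[2]]))),"rot err deg",np.degrees(e.as_rotvec()).round(1),"F",np.round(s["ft_force"],2),"w",round(s["gripper_width"],4))
def rows(rel,n,hand=.85,settle=0):
    """rows to bring hole to SEAT+rel (stand axes, m) in n rows"""
    x,y=ax(); s=arm.sense(); R=Rt.from_matrix(s["ee_rot"]); Q=Rt.from_euler('z',SY-24.5,degrees=True)*G
    p=s["position"]; q=SEAT+rel[0]*x+rel[1]*y+[0,0,rel[2]]-Q.apply(HT); rv=(R.inv()*Q).as_rotvec()
    print([[*(round(float(v),2) for v in (R*Rt.from_rotvec(rv*k/n)).inv().apply((q-p)/n)*100),*(round(float(v),3) for v in rv/n),hand] for k in range(n)])
E
python3 - <<'E'
from h import *
i=vision.camera_info("wrist"); c=lambda x,y:(360+(x-400)/2,(y-300)/2)
P=[atz("wrist",*c(*p),.012,i) for p in((430,523),(632,533),(545,555))]; print(np.round(P,4).tolist())
d=P[1]-P[0]; print(np.linalg.norm(d),"yaw",np.degrees(np.arctan2(d[0],-d[1])))
x,y=ax()
print(tri(ray("scene",290.2,163),ray("top",389.3,144.4),ray("wrist",546,131.5,i)), "exp",SEAT+.0205*y+[0,0,.007])
hrel(); rows([0,.048,.012],5)
E
```

```text
[[0.7597, -0.0447, 0.012], [0.7793, -0.1637, 0.012], [0.7539, -0.1147, 0.012]]
0.12067153609183467 yaw 9.351184183866641
(array([ 0.64675925, -0.09947684,  0.22149412]), [np.float64(0.7), np.float64(0.7), np.float64(1.3)]) exp [ 0.64679309 -0.10075239  0.218     ]
t 6.58 hole rel seat mm x -54.3 y 166.8 z 66.3 rot err deg [ 2.2 -1.7 -3. ] F [ 0.44 -0.28 -5.35] w 0.02
[[0.39, 2.42, 1.4, -0.008, 0.006, 0.011, 0.85], [0.41, 2.41, 1.42, -0.008, 0.006, 0.011, 0.85], [0.42, 2.39, 1.44, -0.008, 0.006, 0.011, 0.85], [0.44, 2.37, 1.46, -0.008, 0.006, 0.011, 0.85], [0.46, 2.36, 1.48, -0.008, 0.006, 0.011, 0.85]]
```

Emit:
send_rows([
  [0.39,2.42,1.4,-0.008,0.006,0.011,0.85],
  [0.41,2.41,1.42,-0.008,0.006,0.011,0.85],
  [0.42,2.39,1.44,-0.008,0.006,0.011,0.85],
  [0.44,2.37,1.46,-0.008,0.006,0.011,0.85],
  [0.46,2.36,1.48,-0.008,0.006,0.011,0.85],
])

```text
t: 7.2
position: [0.6185, -0.0746, 0.1819]
ee_rot: [[0.87, 0.158, 0.468], [0.143, -0.987, 0.067], [0.472, 0.009, -0.881]]
ft_force: [0.2, 0.4, -5.1]
gripper_width: 0.0197
```

```bash
sed -i 's/SY=9\./SY=9.3/' h.py; python3 - <<'E'
from h import *
hrel(); rows([0,.048,.003],3)
E
```

```text
t 7.20 hole rel seat mm x 0.2 y 52.2 z 15.4 rot err deg [-0.2  0.4 -0.1] F [ 0.23  0.43 -5.07] w 0.0197
[[-0.21, 0.13, 0.35, 0.001, -0.002, 0.001, 0.85], [-0.21, 0.13, 0.35, 0.001, -0.002, 0.001, 0.85], [-0.21, 0.13, 0.35, 0.001, -0.002, 0.001, 0.85]]
```

Emit:
send_rows([
  [-0.21,0.13,0.35,0,-0.002,0,0.85],
  [-0.21,0.13,0.35,0,-0.002,0,0.85],
  [-0.21,0.13,0.35,0,-0.002,0,0.85],
  [0,0,0,0,0,0,0.85],
])

```text
t: 7.7
position: [0.6173, -0.0763, 0.1696]
ee_rot: [[0.872, 0.161, 0.461], [0.146, -0.987, 0.068], [0.466, 0.008, -0.885]]
ft_force: [0.6, 0.5, -4.8]
gripper_width: 0.0198
```

```bash
python3 - <<'E'
from h import *
F=[]
for k in range(10): vision.snapshot("scene") if k else 0; F.append(arm.sense()["ft_force"])
print("meanF",np.mean(F,0).round(2),np.std(F,0).round(2))
hrel(); rows([0,.025,.0025],2); rows([0,.0,.0025],4)
E
```

```text
meanF [ 0.39 -0.01 -4.66] [0.37 0.46 0.42]
t 8.15 hole rel seat mm x -0.5 y 49.9 z 3.2 rot err deg [-0.1  0.1 -0.2] F [ 0.81  0.62 -4.26] w 0.0195
[[0.0, 1.23, 0.05, 0.001, -0.0, 0.002, 0.85], [0.0, 1.23, 0.05, 0.001, -0.0, 0.002, 0.85]]
[[-0.0, 1.24, 0.03, 0.0, -0.0, 0.001, 0.85], [0.0, 1.24, 0.03, 0.0, -0.0, 0.001, 0.85], [0.0, 1.24, 0.03, 0.0, -0.0, 0.001, 0.85], [0.0, 1.24, 0.03, 0.0, -0.0, 0.001, 0.85]]
```

Emit:
send_rows([
  [0,1.0,0.05,0,0,0.001,0.85],
  [0,1.0,0.05,0,0,0.001,0.85],
  [0,0,0,0,0,0,0.85],
])

```text
t: 8.52
position: [0.6222, -0.0988, 0.1693]
ee_rot: [[0.872, 0.158, 0.463], [0.144, -0.987, 0.066], [0.467, 0.009, -0.884]]
ft_force: [0.5, -0.1, -5.2]
gripper_width: 0.0199
```

```bash
python3 - <<'E'
from h import *
hrel(); rows([0,0,.0025],3)
E
```

```text
t 8.53 hole rel seat mm x 0.2 y 27.7 z 2.6 rot err deg [-0.2  0.1 -0.1] F [ 0.45 -0.12 -5.16] w 0.0199
[[-0.01, 0.92, 0.01, 0.001, -0.001, 0.001, 0.85], [-0.01, 0.92, 0.01, 0.001, -0.001, 0.001, 0.85], [-0.01, 0.92, 0.01, 0.001, -0.001, 0.001, 0.85]]
```

Emit:
send_rows([
  [0,0.9,0,0,0,0.001,0.85],
  [0,0.9,0,0,0,0.001,0.85],
  [0,0.9,0,0,0,0.001,0.85],
  [0,0,0,0,0,0,0.85],
])

```text
t: 9.02
position: [0.6269, -0.1281, 0.1694]
ee_rot: [[0.873, 0.154, 0.463], [0.14, -0.988, 0.066], [0.468, 0.007, -0.884]]
ft_force: [0.2, -0.8, -4.7]
gripper_width: 0.0199
```

```bash
python3 - <<'E'
from h import *
F=[]
for k in range(4): vision.snapshot("top"); F.append(arm.sense()["ft_force"])
print(np.mean(F,0).round(2))
hrel(); rows([0,0,-.012],3)
a=crop(vision.snapshot("scene"),270,120,50,60,400,480); b=crop(vision.snapshot("wrist"),0,0,560,420,400,300); o=np.zeros((480,800,3),np.uint8);o[:,:400]=a;o[:300,400:]=b
cv2.imwrite("pics/in.png",o)
E
```

```text
[ 0.36  0.43 -5.21]
t 9.22 hole rel seat mm x -0.2 y -0.7 z 2.5 rot err deg [-0.1  0.   0. ] F [ 0.29 -0.04 -5.38] w 0.0199
[[-0.22, -0.03, 0.43, 0.001, -0.0, -0.0, 0.85], [-0.22, -0.03, 0.43, 0.001, -0.0, -0.0, 0.85], [-0.22, -0.03, 0.43, 0.001, -0.0, -0.0, 0.85]]
```

View pics/in.png

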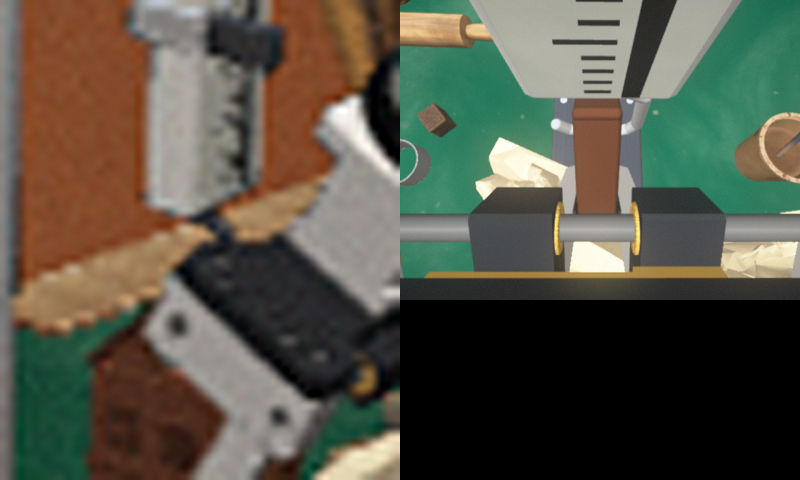

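The wrist crop shows the plaque on the hook, with the tip at (562,125) on the left and the shank at (637,115) on the right. The case is clear of the gripper. Lower.

Emit:
send_rows([
  [-0.22,0,0.43,0,0,0,0.85],
  [-0.22,0,0.43,0,0,0,0.85],
  [-0.22,0,0.43,0,0,0,0.85],
  [0,0,0,0,0,0,0.85],
])

```text
t: 9.82
position: [0.6264, -0.126, 0.1535]
ee_rot: [[0.873, 0.157, 0.462], [0.142, -0.988, 0.068], [0.467, 0.007, -0.884]]
ft_force: [0.4, -0.3, -4.4]
gripper_width: 0.0196
```

```bash
python3 - <<'E'
from h import *
F=[]
for k in range(4): vision.snapshot("top"); F.append(arm.sense()["ft_force"])
print(np.mean(F,0).round(2))
hrel(); rows([0,0,-.037],4)
E
```

```text
[ 0.24  0.02 -4.56]
t 10.03 hole rel seat mm x 0.3 y -0.2 z -12.2 rot err deg [-0.1  0.1 -0. ] F [-0.21 -0.07 -4.95] w 0.0197
[[-0.3, -0.01, 0.54, 0.001, -0.0, 0.0, 0.85], [-0.3, -0.01, 0.54, 0.001, -0.0, 0.0, 0.85], [-0.3, -0.01, 0.54, 0.001, -0.0, 0.0, 0.85], [-0.3, -0.01, 0.54, 0.001, -0.0, 0.0, 0.85]]
```

Emit:
send_rows([
  [-0.3,0,0.54,0,0,0,0.85],
  [-0.3,0,0.54,0,0,0,0.85],
  [-0.3,0,0.54,0,0,0,0.85],
  [-0.3,0,0.54,0,0,0,0.85],
  [0,0,0,0,0,0,0.85],
])

```text
t: 10.65
position: [0.6277, -0.1269, 0.1297]
ee_rot: [[0.871, 0.156, 0.466], [0.142, -0.988, 0.066], [0.471, 0.009, -0.882]]
ft_force: [-1.2, 0.3, -1.3]
gripper_width: 0.0197
```

```bash
python3 - <<'E'
from h import *
F=[]
for k in range(10): vision.snapshot("top"); F.append(arm.sense()["ft_force"])
print(np.mean(F,0).round(2))
hrel(); rows([0,0,-.047],2)
E
```

```text
[-0.46  0.16 -1.87]
t 11.15 hole rel seat mm x 1.0 y -1.0 z -36.2 rot err deg [-0.3  0.3 -0.1] F [-0.87 -0.01 -2.04] w 0.0197
[[-0.31, -0.06, 0.44, 0.002, -0.003, 0.0, 0.85], [-0.31, -0.06, 0.44, 0.002, -0.003, 0.0, 0.85]]
```

Emit:
send_rows([
  [-0.3,-0.05,0.5,0.002,-0.003,0,0.85],
  [-0.3,-0.05,0.5,0.002,-0.003,0,0.85],
  [0,0,0,0,0,0,0.85],
])

```text
t: 11.52
position: [0.628, -0.1269, 0.1187]
ee_rot: [[0.873, 0.157, 0.463], [0.142, -0.988, 0.067], [0.467, 0.007, -0.884]]
ft_force: [-0.4, 0.1, -0.1]
gripper_width: 0.0198
```

```bash
python3 - <<'E'
from h import *
F=[]
for k in range(20): vision.snapshot("top"); F.append([*arm.sense()["ft_force"],*arm.sense()["torque"]])
print(np.mean(F,0).round(2))
hrel(); rows([0,0,-.0497],1)
E
```

```text
[-0.7  -0.27 -0.3  -0.04  0.3  -0.02]
t 12.53 hole rel seat mm x 1.4 y -1.1 z -47.4 rot err deg [-0.1  0.1 -0.1] F [-0.9   0.28 -0.71] w 0.0199
[[-0.23, -0.12, 0.13, 0.003, -0.002, 0.001, 0.85]]
```

Emit:
send_rows([
  [-0.15,-0.1,0.03,0.002,-0.002,0,0.85],
  [0,0,0,0,0,0,0.85],
], grip_force=10)

```text
t: 12.78
position: [0.6281, -0.1269, 0.1191]
ee_rot: [[0.872, 0.157, 0.464], [0.142, -0.988, 0.067], [0.468, 0.007, -0.884]]
ft_force: [-0.8, -0.7, 0.2]
gripper_width: 0.0198
```

```bash
python3 - <<'E'
from h import *
F=[]
for k in range(12): vision.snapshot("top"); F.append([*arm.sense()["ft_force"],*arm.sense()["torque"]])
print(np.mean(F,0).round(2))
hrel()
E
```

```text
[ 1.17 -0.54 -0.25 -0.07  0.12 -0.08]
t 13.38 hole rel seat mm x 1.4 y -1.0 z -47.5 rot err deg [-0.1  0.1 -0. ] F [ 0.74  0.1  -0.22] w 0.0196
```

Emit:
send_rows([
  [0,0,0,0,0,0,0.85],
  [0,0,0,0,0,0,0.76],
  [0,0,0,0,0,0,0.72],
  [0,0,0,0,0,0,0.68],
], grip_force=3)

```text
t: 13.88
position: [0.6271, -0.1261, 0.1185]
ee_rot: [[0.873, 0.158, 0.462], [0.143, -0.987, 0.069], [0.467, 0.006, -0.884]]
ft_force: [-0.3, 0.0, -0.7]
gripper_width: 0.0296
```

```bash
python3 - <<'E'
from h import *
F=[]
for k in range(10): vision.snapshot("top"); F.append([*arm.sense()["ft_force"],*arm.sense()["torque"]])
print(np.mean(F,0).round(2))
hrel()
s=arm.sense();q=s["q"]; R=Rt.from_matrix(s["ee_rot"])
for b in(.03,.07,.12): print(ik(s["position"]-b*s["ee_rot"][:,2],R,q)[0].round(1))
E
```

```text
[ 0.12 -0.08 -0.04 -0.04  0.2  -0.01]
t 14.38 hole rel seat mm x 0.8 y -0.3 z -48.0 rot err deg [-0.1  0.1 -0.1] F [ 0.35 -0.35 -1.2 ] w 0.03
[-27.6  13.1 109.6  27.   37.2  34.4]
[-29.    9.5 108.5  25.1  42.   36. ]
[-30.9   5.3 106.5  23.3  48.4  37.3]
```

Released, with the fingers at 30 mm opening. Open wider and back straight off along the stand's -x.

Emit:
send_rows([
  [0,0,0,0,0,0,0.5],
  [0,0,0,0,0,0,0.5],
  [-0.9,0,-0.47,0,0,0,0.5],
  [-1.77,0,-0.93,0,0,0,0.5],
  [-2.6,0,-1.4,0,0,0,0.5],
])

```text
t: 15.0
position: [0.5674, -0.1358, 0.1187]
ee_rot: [[0.872, 0.16, 0.463], [0.145, -0.987, 0.069], [0.468, 0.007, -0.884]]
ft_force: [0.1, -0.5, -0.5]
gripper_width: 0.0475
```

Emit:
send_rows([
  [-2.6,0,-1.4,0,0,0,0.5],
  [-1.7,0,-3.5,0,0,0,0.5],
  [0,0,-3,0,0,0,0.5],
  [0,0,-3,0,0,0,0.5],
])

```text
t: 15.5
position: [0.4717, -0.1478, 0.1936]
ee_rot: [[0.875, 0.159, 0.457], [0.142, -0.987, 0.072], [0.463, 0.002, -0.887]]
ft_force: [0.7, 0.2, 0.4]
gripper_width: 0.0469
```

```bash
python3 - <<'E'
from h import *
s=st(); x,y=ax(); i=vision.camera_info("wrist")
for n,q in(("face top",SEAT-.011*x+[0,0,.408-.211]),("pt0",SEAT-.011*x+[0,0,.137]),("pt36",SEAT-.011*x+[0,0,.101]),("facebot",SEAT-.011*x+[0,0,.057]),("hole",SEAT+[0,0,-.048])): print(n,proj("wrist",q,i).round(0),proj("scene",q).round(0))
T=np.array(i["camera_from_world"]); print("cam",-T[:3,:3].T@T[:3,3])
E
```

```text
t 15.5 p [ 0.4717 -0.1478  0.1936] yaw 9.17 tilt 27.55 yz 0.0021 F [0.73 0.21 0.37] w 0.0469 q [-41.3  -0.4 117.6  28.6  48.1  22.9]
face top [   721. -23948.] [301.  98.]
pt0 [ 295. -814.] [300. 119.]
pt36 [ 287. -410.] [299. 132.]
facebot [ 283. -193.] [298. 147.]
hole [279.  -0.] [293. 179.]
cam [ 0.45685248 -0.1492623   0.36351275]
```

```bash
python3 - <<'E'
from h import *
s=arm.sense(); x,y=ax(); q=s["q"]
view=SEAT-.105*x; view[2]=.288
for nm,p,t in(("view",view,62),("tab48",tcp_for(SEAT-.038*x+[0,0,.130],SY,48),48),("tab48low",tcp_for(SEAT-.038*x+[0,0,.09],SY,48),48),("tab62",tcp_for(SEAT-.038*x+[0,0,.130],SY,62),62),("pre48",tcp_for(SEAT-.038*x+[0,0,.130],SY,48,.06),48)):
    a=ik(p,Rtool(SY,t),q); print(nm,p.round(3),a[0].round(1),"%.0e"%a[1])
plan([(view,SY,62)],step=.05,ang=8,hand=.5)
E
```

```text
view [ 0.546 -0.138  0.288] [-53.8  -0.8 128.5  80.8  52.9 -27.7] 2e-28
tab48 [ 0.61  -0.128  0.343] [-37.3  -1.1 107.4  47.3  47.3  18.4] 3e-30
tab48low [ 0.61  -0.128  0.303] [-37.3   0.8 111.6  51.9  43.3  11.9] 3e-28
tab62 [ 0.61  -0.128  0.342] [-43.7  -0.9 118.8  76.8  46.4 -13.1] 1e-26
pre48 [ 0.566 -0.135  0.383] [-42.7  -5.9 106.   45.3  55.4  19.6] 7e-29
[[2.21, 0.05, -0.98, 0.001, 0.12, -0.0, 0.5], [2.31, 0.05, -0.71, 0.001, 0.12, -0.0, 0.5], [2.38, 0.05, -0.42, 0.001, 0.12, -0.0, 0.5], [2.41, 0.05, -0.14, 0.001, 0.12, -0.0, 0.5], [2.41, 0.05, 0.16, 0.001, 0.12, -0.0, 0.5]]
```

Emit:
send_rows([
  [2.2,0.05,-1.0,0,0.12,0,0.5],
  [2.3,0.05,-0.7,0,0.12,0,0.5],
  [2.4,0.05,-0.4,0,0.12,0,0.5],
  [2.4,0.05,-0.15,0,0.12,0,0.5],
  [2.4,0.05,0.15,0,0.12,0,0.5],
])

```text
t: 16.12
position: [0.5449, -0.1377, 0.2958]
ee_rot: [[0.443, 0.158, 0.883], [0.085, -0.987, 0.134], [0.893, 0.015, -0.45]]
ft_force: [1.7, 0.5, 0.2]
gripper_width: 0.0473
```

```bash
python3 - <<'E'
from h import *
s=st(); x,y=ax(); i=vision.camera_info("wrist"); w=vision.snapshot("wrist"); sc=vision.snapshot("scene")
np.savez("v1.npz",w=w,K=i["camera_matrix"],T=i["camera_from_world"])
for n,q in(("facetop",SEAT-.011*x+[0,0,.197]),("pt0",SEAT-.011*x+[0,0,.137]),("pt36",SEAT-.011*x+[0,0,.101]),("facebot",SEAT-.011*x+[0,0,.057]),("peak",SEAT-[0,0,.021])): print(n,proj("wrist",q,i).round(0))
E
```

```text
t 16.12 p [ 0.5449 -0.1377  0.2958] yaw 9.09 tilt 63.24 yz 0.0152 F [1.68 0.45 0.18] w 0.0473 q [-54.3  -1.5 129.1  82.1  53.4 -29.4]
facetop [282. -47.]
pt0 [279.  78.]
pt36 [278. 133.]
facebot [276. 187.]
peak [275. 249.]
```

```bash
python3 - <<'E'
from h import *
d=np.load("v1.npz"); i=dict(camera_matrix=d["K"],camera_from_world=d["T"]); x,y=ax()
f=800/280; o=crop(d["w"],140,45,280,210,800,600)
for z in range(275,366,5):
    for yo in(-.034,.036):
        u=(proj("wrist",SEAT*[1,1,0]-.011*x+yo*y+[0,0,z/1e3],i)-[140,45]+.5)*f
        L=14 if z%10==0 else 6; c=(0,255,255) if z!=350 else (0,0,255)
        cv2.line(o,(int(u[0]),int(u[1])),(int(u[0]+L*np.sign(-yo)*1),int(u[1])),c,1)
        if z%10==0 and yo<0: cv2.putText(o,str(z),(int(u[0])+18,int(u[1])+4),0,.4,c,1)
cv2.imwrite("pics/tab.png",o)
E
```

```text
(no output)
```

View pics/tab.png

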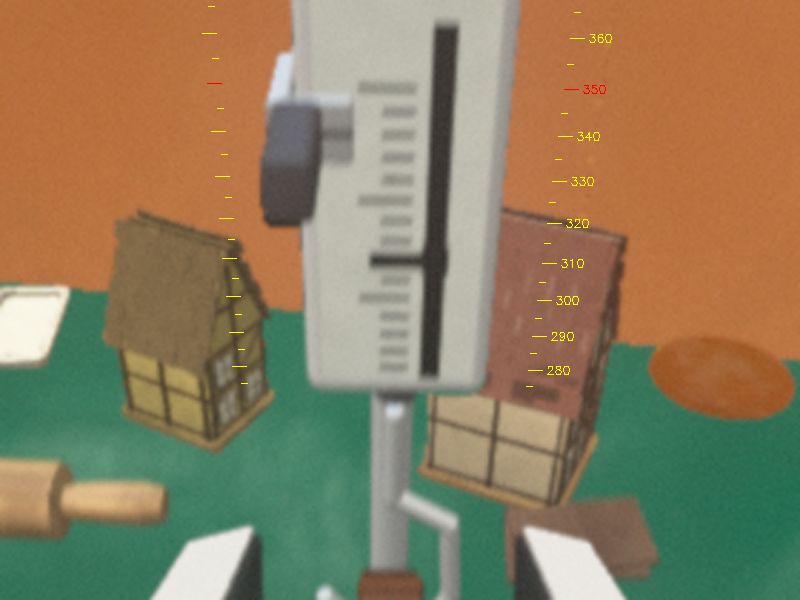

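This is the twelfth and last picture. The scale's tick rows are 88 (0 mm), 200 (25 mm) and 298 (50 mm). The pointer is at row 261, about 40 mm. The tab's line is at row 133, about 10 mm, and the front face of the tab's grip is centred near (287,190). So the tab has to slide about 30 mm; next I locate its grip.

```bash
cat >> h.py <<'E'
def onplane(n,u,v,xs,info):  # stand coords of pixel on plane stand-x = xs
    x,y=ax(); c,d=ray(n,u,v,info); o=SEAT*[1,1,0]; p=c+d*((xs-(c-o)@x)/(d@x)); return np.array([xs,(p-o)@y,p[2]])
def gplan(g,tilt,step,hand,ang=8): # grasp point in stand coords
    x,y=ax(); w=SEAT*[1,1,0]+g[0]*x+g[1]*y+[0,0,g[2]]; plan([(tcp_for(w,SY,tilt),SY,tilt)],step=step,ang=ang,hand=hand)
def gnow():
    s=arm.sense(); x,y=ax(); R=np.array(s["ee_rot"]); d=np.array(s["position"])+.003*R[:,2]-SEAT*[1,1,0]; print("t %.2f grasp pt stand mm"%s["t"],np.round([1e3*d@x,1e3*d@y,1e3*d[2]],1),"tilt",np.degrees(np.arccos(-R[2,2])).round(1),"F",np.round(s["ft_force"],2),"w",round(s["gripper_width"],4))
E
python3 - <<'E'
from h import *
d=np.load("v1.npz"); i=dict(camera_matrix=d["K"],camera_from_world=d["T"]); f=lambda a,b:(140+a*280/800-.5,45+b*.35-.5)
for n,u,xs in(("front",(287,190),-.044),("fl",(262,190),-.044),("fr",(311,190),-.044),("ftop",(287,157),-.044),("fbot",(287,225),-.044),("backtop",(299,103),-.011),("line",(337,133),-.011),("ptr",(395,261),-.011),("t0",(388,88),-.011),("t25",(385,200),-.011),("t50",(385,298),-.011),("caseL",(300,200),-.011),("caseR",(500,200),-.011)): print(n,(1e3*onplane("wrist",*f(*u),xs,i)).round(1))
gnow()
# pointer rows now by code
g=cv2.cvtColor(d["w"],cv2.COLOR_RGB2GRAY)
for c in(337,395): u=int(140+c*.35); print(c,g[80:145,u-2:u+3].mean(1).round(0).astype(int).tolist())
E
```

```text
front [-44.   20.5 342.7]
fl [-44.   25.  342.7]
fr [-44.   16.1 342.8]
ftop [-44.   20.2 349.1]
fbot [-44.   20.8 335.7]
backtop [-11.   20.3 346.3]
line [-11.   12.6 340.1]
ptr [-1.1e+01 -2.0e-01  3.1e+02]
t0 [-11.    2.  349.7]
t25 [-11.    2.3 325.1]
t50 [-11.    2.  300.2]
caseL [-11.   21.  324.8]
caseR [-11.  -23.  325.4]
t 16.23 grasp pt stand mm [-104.4    0.6  292.3] tilt 63.0 F [-0.01  0.23 -0.76] w 0.0472
337 [196, 184, 166, 150, 143, 141, 142, 140, 137, 129, 117, 110, 109, 116, 126, 134, 137, 137, 136, 135, 139, 149, 160, 171, 182, 187, 189, 189, 189, 188, 189, 189, 189, 188, 189, 188, 188, 187, 188, 188, 187, 188, 187, 187, 188, 188, 188, 188, 188, 188, 187, 188, 187, 187, 186, 186, 186, 186, 186, 186, 186, 187, 187, 186, 188]
395 [186, 179, 164, 149, 147, 156, 172, 184, 187, 181, 164, 150, 149, 155, 171, 184, 186, 178, 163, 149, 146, 155, 172, 182, 184, 172, 158, 147, 146, 157, 174, 183, 178, 163, 150, 146, 155, 174, 183, 181, 167, 153, 150, 156, 170, 183, 180, 168, 153, 149, 155, 165, 162, 142, 110, 78, 66, 86, 121, 146, 161, 160, 150, 150, 158]
```

The tick profile gives the pointer at 40.0 mm and the tab's line at 10.0 mm, so it needs to go 30 mm down. Grip the tab bar at stand y = 20.5, z ≈ 340, x = -39.

```bash
python3 - <<'E'
from h import *
gplan([-.0836,.0205,.380],48,.05,.66)
E
```

```text
[[4.42, -0.95, -1.07, 0.005, -0.13, 0.003, 0.66], [4.24, -0.97, -1.63, 0.005, -0.13, 0.003, 0.66]]
```

Emit:
send_rows([
  [4.4,-0.95,-1.1,0.005,-0.13,0.003,0.66],
  [4.2,-0.97,-1.6,0.005,-0.13,0.003,0.66],
  [0,0,0,0,0,0,0.66],
])

```text
t: 16.6
position: [0.5543, -0.1179, 0.3431]
ee_rot: [[0.591, 0.187, 0.785], [0.105, -0.982, 0.155], [0.8, -0.009, -0.6]]
ft_force: [-0.0, 0.7, -0.2]
gripper_width: 0.0322
```

```bash
python3 - <<'E'
from h import *
gnow(); gplan([-.039,.0205,.340],48,.02,.66)
E
```

```text
t 16.60 grasp pt stand mm [-91.5  18.6 341.3] tilt 53.1 F [-0.02  0.73 -0.23] w 0.0322
[[1.02, -0.02, 1.43, -0.009, -0.03, 0.003, 0.66], [1.07, -0.04, 1.4, -0.009, -0.03, 0.003, 0.66], [1.11, -0.05, 1.36, -0.009, -0.03, 0.003, 0.66]]
```

Emit:
send_rows([
  [1.0,-0.05,1.4,-0.009,-0.03,0.003,0.66],
  [1.05,-0.05,1.4,-0.009,-0.03,0.003,0.66],
  [1.0,-0.05,1.3,-0.009,-0.03,0.003,0.66],
  [0,0,0,0,0,0,0.66],
])

```text
t: 17.1
position: [0.6009, -0.1065, 0.3332]
ee_rot: [[0.669, 0.161, 0.725], [0.109, -0.987, 0.118], [0.735, 0.001, -0.678]]
ft_force: [0.2, -0.2, 0.6]
gripper_width: 0.0317
```

```bash
python3 - <<'E'
from h import *
gnow(); gplan([-.038,.0205,.340],48,.02,.66)
E
```

```text
t 17.10 grasp pt stand mm [-43.9  22.3 331.2] tilt 47.3 F [ 0.18 -0.23  0.56] w 0.0317
[[1.04, 0.18, -0.17, 0.001, 0.012, -0.0, 0.66]]
```

Emit:
send_rows([
  [1.04,0.18,-0.2,0,0.01,0,0.66],
  [0,0,0,0,0,0,0.66],
])

```text
t: 17.35
position: [0.6052, -0.1075, 0.3402]
ee_rot: [[0.664, 0.16, 0.73], [0.107, -0.987, 0.119], [0.74, -0.001, -0.672]]
ft_force: [0.7, -0.6, -0.4]
gripper_width: 0.0322
```

```bash
python3 - <<'E'
from h import *
gnow(); gplan([-.038,.0205,.340],48,.02,.66)
E
```

```text
t 17.35 grasp pt stand mm [-39.9  20.6 338.2] tilt 47.7 F [ 0.71 -0.58 -0.41] w 0.0322
[[0.26, 0.01, 0.02, 0.0, 0.004, -0.002, 0.66]]
```

Good. Close on the bar with a moderate grip.

Emit:
send_rows([
  [0,0,0,0,0,0,1],
  [0,0,0,0,0,0,1],
  [0,0,0,0,0,0,1],
  [0,0,0,0,0,0,1],
], grip_force=15)

```text
t: 17.85
position: [0.604, -0.1083, 0.3397]
ee_rot: [[0.664, 0.158, 0.73], [0.105, -0.987, 0.118], [0.74, -0.002, -0.673]]
ft_force: [1.4, 0.9, -1.0]
gripper_width: 0.0096
```

```bash
python3 - <<'E'
from h import *
gnow(); s=arm.sense(); R=np.array(s["ee_rot"]); print("down 1cm in tool",(R.T@[0,0,-1]).round(3))
i=vision.camera_info("wrist"); x,y=ax()
for z in(.348,.338,.308): print(proj("wrist",SEAT*[1,1,0]-.011*x+[0,0,z],i))
E
```

```text
t 17.85 grasp pt stand mm [-41.1  20.  337.7] tilt 47.7 F [ 1.38  0.85 -1.02] w 0.0096
down 1cm in tool [-0.74   0.002  0.673]
[316.10790907 196.51181922]
[314.34147686 207.52641215]
[309.86291035 235.45252598]
```

Emit:
send_rows([
  [-0.6,0,0.54,0,0,0,1],
  [-0.74,0,0.67,0,0,0,1],
  [-0.6,0,0.54,0,0,0,1],
  [0,0,0,0,0,0,1],
])

```text
t: 18.35
position: [0.604, -0.1082, 0.3122]
ee_rot: [[0.664, 0.158, 0.731], [0.105, -0.987, 0.118], [0.741, -0.001, -0.672]]
ft_force: [1.3, -0.7, -1.4]
gripper_width: 0.0097
```

```bash
python3 - <<'E'
from h import *
gnow()
i=vision.camera_info("wrist"); w=vision.snapshot("wrist"); g=cv2.cvtColor(w,cv2.COLOR_RGB2GRAY); x,y=ax()
for nm,yo in(("line",.0126),("ptr",.000)):
    out=[]
    for z in np.arange(.298,.352,.001):
        u=proj("wrist",SEAT*[1,1,0]-.011*x+yo*y+[0,0,z],i); out.append(int(cv2.getRectSubPix(g,(5,1),tuple(map(float,u))).mean()))
    print(nm,out)
E
```

```text
t 18.35 grasp pt stand mm [-41.1  20.  310.2] tilt 47.8 F [ 1.32 -0.75 -1.35] w 0.0097
line [190, 190, 189, 185, 169, 151, 141, 139, 134, 114, 90, 94, 122, 140, 145, 145, 147, 172, 212, 229, 232, 223, 202, 190, 188, 188, 189, 190, 191, 191, 190, 191, 192, 191, 191, 191, 191, 189, 189, 188, 189, 189, 190, 189, 190, 190, 191, 192, 192, 192, 191, 190, 190, 190]
ptr [176, 158, 127, 135, 162, 176, 160, 120, 78, 61, 58, 61, 61, 84, 133, 172, 166, 124, 129, 170, 179, 152, 113, 139, 174, 183, 153, 117, 154, 184, 184, 157, 114, 141, 177, 183, 156, 118, 151, 186, 185, 152, 113, 158, 187, 186, 151, 108, 153, 186, 185, 149, 113, 169]
```

```bash
cat > prof.py <<'E'
from h import *
def prof(w,i,yo,z0=.295,z1=.352,n=5):
    g=cv2.cvtColor(w,cv2.COLOR_RGB2GRAY); x,y=ax(); zs=np.arange(z0,z1,.0005); o=[]
    for z in zs:
        u=proj("wrist",SEAT*[1,1,0]-.011*x+yo*y+[0,0,z],i); o.append(cv2.getRectSubPix(g,(n,1),tuple(map(float,u))).mean())
    return zs,np.array(o)
def dark(w,i,yo,lo,hi,n=5,th=.5):
    zs,o=prof(w,i,yo,lo,hi,n); k=int(np.argmin(o)); b=(o.min()+np.median(o))/2; a=k
    while a>0 and o[a-1]<b: a-=1
    c=k
    while c<len(o)-1 and o[c+1]<b: c+=1
    return zs[[a,c]].mean()*1e3,(zs[c]-zs[a])*1e3,o.min()
def cam(i): T=np.array(i["camera_from_world"]); c=-T[:3,:3].T@T[:3,3]; x,y=ax(); d=c-SEAT*[1,1,0]; return np.round(1e3*np.array([d@x,d@y,c[2]]),1)
E
python3 - <<'E'
from prof import *
d=np.load("v1.npz"); v1=(d["w"],dict(camera_matrix=d["K"],camera_from_world=d["T"]))
i=vision.camera_info("wrist"); v2=(vision.snapshot("wrist"),i)
for nm,v in(("v1",v1),("v2",v2)):
    print(nm,"cam",cam(v[1]))
    for yo in(.004,-.0045,-.0055,-.0065): print(" ptr",yo,np.round(dark(*v,yo,.300,.318,3),1))
    lo=.332 if nm=="v1" else .304
    for yo in(.0116,.0126,.0136): print(" line",yo,np.round(dark(*v,yo,lo,lo+.011,3),1))
E
```

```text
v1 cam [-217.5    3.4  425.1]
 ptr 0.004 [310.    3.   66.7]
 ptr -0.0045 [310.    3.   65.3]
 ptr -0.0055 [310.    3.   62.3]
 ptr -0.0065 [310.2   3.5  59.7]
 line 0.0116 [339.5   2.  109.7]
 line 0.0126 [339.8   2.5 109. ]
 line 0.0136 [339.8   2.5 108.7]
v2 cam [-115.9   20.7  466.5]
 ptr 0.004 [308.5   5.   61.3]
 ptr -0.0045 [308.2   5.5  58. ]
 ptr -0.0055 [308.5   6.   57. ]
 ptr -0.0065 [308.7   5.5  58.3]
 line 0.0116 [308.5   2.   87.3]
 line 0.0126 [308.5   2.   88.7]
 line 0.0136 [308.5   2.   87. ]
```

Parallax between the two views shows the tab's line stands about 3 mm proud of the face and the pointer about 1.5 mm. The line is therefore still about 2.5 mm too high. Move a little more, then release and check from a level view.

Emit:
send_rows([
  [-0.19,0,0.17,0,0,0,1],
  [0,0,0,0,0,0,1],
])

```text
t: 18.7
position: [0.604, -0.1082, 0.3097]
ee_rot: [[0.664, 0.159, 0.731], [0.106, -0.987, 0.118], [0.74, -0.001, -0.672]]
ft_force: [2.0, 0.3, -2.3]
gripper_width: 0.0097
```

```bash
python3 - <<'E'
from prof import *
gnow()
i=vision.camera_info("wrist"); v=(vision.snapshot("wrist"),i); print(cam(i))
print("line",dark(*v,.0126,.299,.313,3),"ptr",dark(*v,-.0055,.300,.318,3))
E
```

```text
t 18.70 grasp pt stand mm [-41.1  20.  307.7] tilt 47.8 F [ 1.97  0.32 -2.28] w 0.0097
[-115.9   20.7  464. ]
line (np.float64(306.0), np.float64(2.0000000000000018), np.float64(86.66666666666667)) ptr (np.float64(308.74999999999994), np.float64(5.500000000000005), np.float64(57.0))
```

Emit:
send_rows([
  [0,0,0,0,0,0,0.66],
  [0,0,0,0,0,0,0.66],
  [-0.68,0,-0.74,0,0,0,0.66],
  [-1.35,0,-1.48,0,0,0,0.66],
  [-2.7,0,-3.0,0,0,0,0.66],
])

```text
t: 19.38
position: [0.5333, -0.119, 0.31]
ee_rot: [[0.663, 0.163, 0.731], [0.11, -0.987, 0.12], [0.74, 0.001, -0.672]]
ft_force: [-0.5, -0.8, 0.1]
gripper_width: 0.0317
```

```bash
python3 - <<'E'
from prof import *
gnow(); s=arm.sense(); x,y=ax(); i=vision.camera_info("wrist")
for t in(70,76,82):
    R=Rtool(SY,t); c=SEAT*[1,1,0]-.245*x+[0,0,.325]; ct=np.array([.066,-.001,-.157]); p=c-R.apply(ct); a=ik(p,R,s["q"]); print(t,p.round(3),a[0].round(1),"%.0e"%a[1])
    if t==76: plan([(p,SY,t)],step=.045,ang=8,hand=.66)
v=(vision.snapshot("wrist"),i); print(cam(i),"line",dark(*v,.0126,.299,.313,3),"ptr",dark(*v,-.0055,.300,.318,3))
E
```

```text
t 19.38 grasp pt stand mm [-112.6   20.8  307.9] tilt 47.8 F [-0.45 -0.79  0.1 ] w 0.0317
70 [ 0.532 -0.141  0.209] [-60.7  14.4 142.5 100.3  63.9 -65.7] 1e-19
76 [ 0.543 -0.14   0.223] [-60.7  18.7 144.4 105.2  70.9 -73.3] 4e-19
[[-1.51, 0.55, 1.58, -0.0, 0.123, 0.0, 0.66], [-1.69, 0.55, 1.38, -0.0, 0.123, 0.0, 0.66], [-1.84, 0.55, 1.16, -0.0, 0.123, 0.0, 0.66], [-1.97, 0.55, 0.93, -0.0, 0.123, 0.0, 0.66]]
82 [ 0.553 -0.138  0.238] [-60.2  23.4 146.  108.8  78.4 -79.9] 1e-21
[-187.4   21.4  464.2] line (np.float64(306.25), np.float64(2.500000000000002), np.float64(101.66666666666667)) ptr (np.float64(308.0), np.float64(4.0000000000000036), np.float64(56.333333333333336))
```

Emit:
send_rows([
  [-1.6,0.55,1.5,0,0.123,0,0.66],
  [-1.7,0.55,1.3,0,0.123,0,0.66],
  [-1.85,0.55,1.1,0,0.123,0,0.66],
  [-1.95,0.55,0.9,0,0.123,0,0.66],
  [0,0,0,0,0,0,0.66],
])

```text
t: 20.05
position: [0.5328, -0.128, 0.2396]
ee_rot: [[0.349, 0.188, 0.918], [0.054, -0.982, 0.181], [0.936, -0.013, -0.353]]
ft_force: [-0.1, -0.3, 0.6]
gripper_width: 0.0318
```

```bash
python3 - <<'E'
from prof import *
gnow(); i=vision.camera_info("wrist"); v=(vision.snapshot("wrist"),i); print(cam(i)); np.savez("v3.npz",w=v[0],K=i["camera_matrix"],T=i["camera_from_world"])
for yo in(.0106,.0116,.0126,.0136): print("line",dark(*v,yo,.297,.315,3),"wide",dark(*v,yo,.290,.330,3))
for yo in(.004,-.0045,-.0055): print("ptr",dark(*v,yo,.300,.318,3))
for yo in(.0126,-.0055,.000): print(prof(*v,yo,.285,.33,3)[1][::2].astype(int).tolist())
E
```

```text
t 20.05 grasp pt stand mm [-113.9   12.1  238.5] tilt 69.4 F [-0.13 -0.33  0.55] w 0.0318
[-240.8    7.7  356.3]
line (np.float64(309.5), np.float64(1.0000000000000009), np.float64(92.66666666666667)) wide (np.float64(307.25), np.float64(7.500000000000007), np.float64(92.66666666666667))
line (np.float64(309.5), np.float64(1.0000000000000009), np.float64(87.66666666666667)) wide (np.float64(309.5), np.float64(3.0000000000000027), np.float64(87.66666666666667))
line (np.float64(309.5), np.float64(1.0000000000000009), np.float64(86.66666666666667)) wide (np.float64(309.5), np.float64(3.0000000000000027), np.float64(86.66666666666667))
line (np.float64(309.5), np.float64(1.0000000000000009), np.float64(86.33333333333333)) wide (np.float64(309.25), np.float64(2.500000000000002), np.float64(86.33333333333333))
ptr (np.float64(309.5), np.float64(2.0000000000000018), np.float64(60.0))
ptr (np.float64(309.5), np.float64(2.0000000000000018), np.float64(59.333333333333336))
ptr (np.float64(309.25), np.float64(2.500000000000002), np.float64(57.666666666666664))
[189, 190, 189, 191, 191, 191, 193, 193, 193, 194, 196, 195, 196, 194, 194, 194, 193, 184, 145, 137, 141, 141, 141, 137, 101, 104, 138, 145, 146, 144, 149, 189, 207, 193, 190, 190, 191, 192, 193, 193, 192, 193, 191, 193, 191, 192]
[182, 181, 180, 183, 185, 186, 185, 186, 185, 183, 180, 182, 181, 180, 180, 183, 185, 183, 183, 188, 186, 178, 159, 109, 62, 66, 130, 162, 173, 179, 182, 181, 182, 183, 187, 188, 187, 186, 185, 182, 182, 182, 180, 181, 181, 179]
[178, 191, 190, 158, 137, 181, 192, 191, 153, 136, 185, 192, 190, 153, 138, 183, 193, 190, 158, 136, 181, 190, 184, 130, 63, 71, 156, 187, 149, 132, 187, 190, 188, 152, 143, 188, 191, 188, 143, 139, 186, 189, 190, 142, 150, 186]
```

The level view gives the tab's line at 309.5 mm and the pointer at 309.4 mm, so they are level. The gripper is clear of everything, so I'm handing in.

```bash
python3 - <<'E'
from prof import *
i=vision.camera_info("wrist"); v=(vision.snapshot("wrist"),i)
print("line",dark(*v,.0126,.297,.315,3)[0],"ptr",dark(*v,-.0055,.300,.318,3)[0]); gnow()
print(arm.job_done())
E
```

```text
line 309.5 ptr 309.25
t 20.15 grasp pt stand mm [-113.    12.1  241.7] tilt 69.5 F [-0.38 -0.6  -0.4 ] w 0.0318
the job is handed in; nothing more can be done
None
```

The brown gabled plaque is hanging by its hole on the scale's hook, and the reference tab is set level with the pointer. I handed the job in at about 20 s of the allowed 72 s; it reported no verdict.

**Handover:** I lowered the plaque until the wrist force was back near its no-load reading (-0.25 N), then opened the fingers. I then gripped the tab, slid it down 30 mm and backed away.

**Last checks:** In a nearly level wrist view the tab's line measured 309.5 mm and the pointer 309.25 mm, with the limit at 2.5 mm. The pointer did not move between looks, and the gripper was about 70 mm in front of the scale, touching nothing.

**Disagreements and unchecked points:**
- **Gripper lean:** I gripped with about a 28° lean instead of 40°, because at 40° a wrist joint hit its limit at the rack. On the first approach that limit gave a brief reading of about 40 N at the wrist, gone on the next move. I took it to be the joint stop, not a contact.
- **Rod travel:** The arm's position put the rod travel at about 36 mm at release, while the scale's ticks showed about 40 mm. I put this down to error in the plaque's position in the hand. I could not measure how far the pointer bobbed when I let go.
- **Tab readings:** Steeper views disagreed by up to about 3 mm because the pointer and the tab's line stand out from the face, so I relied on the level view.
- **Other objects:** I did not check them again with a picture after the move.

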